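Tip the drained tool rack into its dock and put the marker back

ROBOT

A 6-joint arm with a two-finger parallel gripper is mounted at the origin on a cart in front of the work surface, level with it; the furniture and walls round the work are solid. World frame = base frame: x ahead of the robot, y to its left, z up, the work surface at z = 0. Lengths are in m, angles in rad, forces in N, time in s.
With the tool pointing down it reaches from about 0.35 to 0.775 m from the base axis. Payload 7.3 kg.
Tool frame: the origin (TCP) lies midway between the tips of the shut fingers; the grasp point (between the pads) lies 19 mm behind it (robot.tcp_to_grasp is the distance from the TCP to the grasp point, in m); x points along the fingers, z is the direction in which the jaws open and shut, and the axes are right-handed (so a half turn about x gives the same grasp; the last joint's range is limited). The gripper opens to 92 mm and grips with 3 to 60 N. Pads are 19 mm wide; open, the fingers measure 130 mm over their backs; the gripper's body (75 mm by 190 mm) begins 47 mm behind the grasp point.
Start: joints at [1.129, 0.342, 1.524, -0, 1.275, -0.146], TCP at [0.153, 0.502, 0.227] pointing down, gripper open.
Joint ranges: [-2.53, 2.53], [-0.77, 2.02], [0.04, 2.7], [-1, 4.14], [0.28, 2.66], [-3.11, 3.11]. Speed limits (rad/s): [2.57, 2.57, 3.14, 3.14, 3.14, 3.14].

INTERFACE

Orientations are given as [roll, pitch, yaw] about the fixed x, y, z axes, in that order (R = Rz(yaw) Ry(pitch) Rx(roll)).
In Python, from cell import robot gives the robot as it stands.
- The arm moves only by the tool move_arm, never from a script. Its argument "deltas" is a list of rows, each an object with "dp": the shift along the tool's x, y, z in m, a list of three; "turn": the turn, a rotation vector about the tool's x, y, z in degrees, a list of three. A call has 1 to 10 rows; each row is the pose to reach, as a shift and turn from the pose commanded when the call began, along the tool's axes at that moment; what a row does not reach only later rows make up. A row lasts 1/10 s, in which the tool goes at most 50 mm and 8.59 degrees, less where a joint would pass 70% of its speed; a pose out of reach is approached as far as the arm can. A call with a gripper value outside its range is refused whole. "hand" is the finger opening in m, from 0 to 0.0918, set as the call begins (left out, the last holds). The fingers move at their own pace and stop on an object; "squeeze" is the grip in N (left out, the last holds). Time passes only in rows, so rows that repeat a pose let the fingers close. It gives the time, the measured TCP pose, the force and the opening at its end, in the units of the state.
- robot.observe(): the state, without advancing time (a new reading comes with each control period).
- robot.read_camera(name): name is "side" or "top" or "wrist"; returns (picture, depth): 400x640x3 uint8, red, green, blue; 400x640 float32, m along the optical axis (not along the pixel's ray), 0 where there is no reading.
- robot.camera_info(name): a dict with "fx", "fy", "cx", "cy" (pixels), "k1" (the pictures are not rectified: a ray, as slopes to the right and down, at radius r is drawn at 1 + k1 r^2 times it, then the intrinsics apply), "R" (3x3) and "t" (3): a world point X has camera coordinates R X + t. Camera axes: x right, y down, z forward; pixel columns grow to the right and rows downward; lengths in m; the calibration is good to about 2 mm. A picture is of the moment at which its call begins: read the wrist's pose just before it. camera_info takes no time and is no camera call; for the wrist camera it gives the pose at the moment of the call.
- robot.hand_in(): hands the job in, once; it reports no verdict.
The state is a dict: "time": time; "qpos": joint angles; "qvel": joint speeds; "joint_efforts": joint torques, N m; "tool_pos": TCP position; "tool_rot": TCP orientation; "contact_force": force on the tool from outside, world axes, zero at the start; "torque": the same for the moment, N m; "opening": finger opening in m.
Only numpy, scipy, OpenCV 4.12 (cv2) and the standard library are available. Lean on these libraries where they do the work, as an engineer would, in place of code of your own. Each camera call takes 0.05 s, during which the arm holds its last target.

TASK

The blue tool rack was rinsed and stood on end to drain. Without lifting it off the bench, slide it squarely up to the front edge of its grey docking base, midway between the rails, then tip it over that edge so that it lies flat between the rails with its sockets facing up. Then take the marker out of the metal ring and stand it all the way down in one of the rack's two wide sockets; leave the yellow jar and the specimens where they are.

Things in the scene. Friction and masses are not known exactly. Their poses are not given: they have to be found in the camera images.
- rack: Blue plastic tool rack standing on end, 74 (its x) x 110 (y) x 110 (z, upright) mm, 0.55 kg +-25 %. Origin: centre of the 74 x 110 smooth steel foot it stands on. Its sockets open in the -x face, turned to the robot; the +x face is turned to the dock. Tipped over correctly its x points straight down, its z along the dock's x, and its origin is near the dock's front edge, 43 mm above the bench.
- socket_a (a point): Mouth centre of one wide socket in the rack's -x face: round, 23 mm wide, 58 mm deep, in rack frame at x -37, y +26, z 54 mm. The top 40 mm of that face (z 70 to 110) is plain and good to push on; four thin 12 mm holes, too narrow for the marker, lie at z 21 mm.
- socket_b (a point): Mouth centre of the other wide socket, the same size, in rack frame at x -37, y -26, z 54 mm. With the rack docked the mouths are 80 mm above the bench, facing up.
- dock: Fixed docking base: grey plate 140 mm along its x, 156 mm along y, 6 mm thick, lying on the bench. Origin: middle of its front edge, on the bench; x points from that edge over the plate, away from the robot. Aluminium side rails, tops 24 mm above the bench, leave a berth centred on y = 0, 117 mm wide at the plate and, the inner faces sloping, 132 mm at the rail tops; back wall at x 131 mm, 36 mm high. The front edge is open and 6 mm high: the stop for the rack's foot.
- marker: Marker pen with white barrel, its black cap up, 135 mm long, 17 mm thick, standing on end in the metal ring. Its y is the long axis; its origin lies on its skin, so use marker_mid. 0.02 kg.
- marker_mid (a point): Point on the marker's axis at half its length, about 68 mm above the bench at the start; seated in a wide socket, about 90 mm above the bench.
- ring: Loose cut steel ring, 41 mm outside, about 26 mm inside, 16 mm high, with the marker standing in it. Origin: centre of its underside.
- jar_yellow: Bystander: jar with yellow lid, 47 mm wide, 36 mm high; origin at the centre of its underside. Ring and jar may have changed places: one is left of the dock, one right.
- green_specimen: Bystander: green puck, 30 mm wide, 20 mm high; origin at the centre of its underside.
- red_specimen: Bystander: red-brown puck, 30 mm wide, 20 mm high; origin at the centre of its underside.
- rack_heel (a point): Middle of the lower edge of the rack's +x face, the edge that must meet the dock's front edge: in rack frame x +37, y 0, z 0. The foot slides easily (friction about 0.3): pushed below mid-height the rack slides, pushed near its top with its foot against the edge it tips, and leans still at 35 to 45 degrees if let go there: keep pushing until past 50 degrees, whence it falls flat by itself (its foot end may slip back 1 to 2 cm).

How it is judged:
By the outcome, as a careful person would: the job done as asked, in the order asked, and still so for the second after the job is handed in, with the robot touching nothing.
It also fails if it takes over 69 s, if anything falls off the work surface, if the arm or the gripper's body presses on something with over 40 N, if the wrist force passes 120 N, or if a joint passes its speed limit or range.

## Working session

There is one attempt and no reset: what is moved stays moved. The work goes in short steps, Python scripts to look and compute and a tool call to move; the robot and the scene stay as the last step left them, time stands still between calls to the robot, and variables do not carry over. Pictures are saved under pics/ and viewed, and the job is handed in when it is done.

Besides the shell and the picture viewer there is one more tool, called after "Call:" by a JSON object that holds its "fn" and its "kwargs". move_arm: Moves the arm, as the interface text tells. Its arguments: {"type":"object","properties":{"deltas":{"type":"array"},"hand":{"type":"number"},"squeeze":{"type":"number"}},"required":["deltas"]}

```bash
ls; mkdir -p pics
python3 - <<'E'
from cell import robot
import cv2,numpy as np
print(robot.observe())
for n in("side","top"):
    p,d=robot.read_camera(n); cv2.imwrite(f"pics/{n}0.png",p[:,:,::-1]); np.savez(f"{n}0.npz",p=p,d=d)
    i=robot.camera_info(n); print(n,i)
E
```

```text
pics
{'time': 0.0, 'qpos': array([ 1.12897744e+00,  3.42722568e-01,  1.52499106e+00, -6.87584676e-06,
        1.27537460e+00, -1.46033158e-01]), 'qvel': array([-3.28298571e-05,  1.34671917e-04, -1.25339547e-04,  2.15251287e-03,
       -1.44583414e-03, -3.98649622e-04]), 'joint_efforts': array([-4.00364224e-04, -4.31240201e+01, -2.44222194e+01,  7.16801430e-02,
        5.58350596e-02, -1.24505614e-04]), 'tool_pos': array([0.1528627 , 0.50184719, 0.22605409]), 'tool_rot': array([ 2.99995577,  1.56930074, -2.00821693]), 'contact_force': array([-0.74325736,  0.00422583, -0.40355682]), 'torque': array([-0.01090369, -0.03929831, -0.03334623]), 'opening': 0.09155656325573475}
side {'fx': 511.80220439678413, 'fy': 511.80220439678413, 'cx': 325.8527722477377, 'cy': 205.58932910729456, 'k1': -0.019467308220334434, 'R': array([[-0.99921904,  0.03925154,  0.00454068],
       [ 0.02187494,  0.64521107, -0.76369114],
       [-0.03290575, -0.7629954 , -0.64556582]]), 't': array([ 0.54349343, -0.03639297,  1.39309122])}
top {'fx': 362.45903542065525, 'fy': 362.45903542065525, 'cx': 324.123212576129, 'cy': 204.85474064809688, 'k1': -0.00975552310846168, 'R': array([[ 0.02005528, -0.99927684,  0.03230452],
       [-0.98386169, -0.02547144, -0.17710837],
       [ 0.17780314, -0.02823123, -0.98366104]]), 't': array([0.06249726, 0.53821596, 0.81509432])}
```

View pics/side0.png

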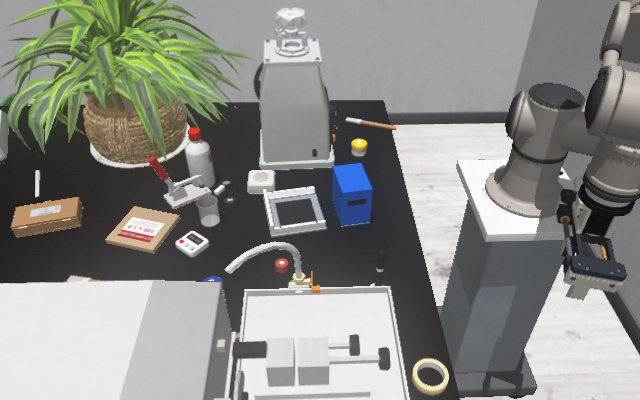

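View pics/top0.png

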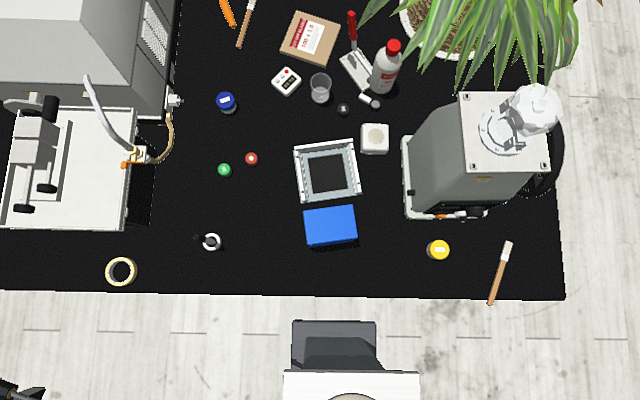

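Side view: the blue rack (352,193) stands in front of the grey dock (295,212), the jar is at (360,147), and the marker at (380,261). Top view: rack (330,225), dock (327,172), ring and marker (211,241), jar (438,250), pucks at (224,170) and (251,158).

```bash
cat > h.py <<'E'
import numpy as np,cv2
def K(i): return np.array([[i['fx'],0,i['cx']],[0,i['fy'],i['cy']],[0,0,1.]])
def slopes(i,uv):
    uv=np.atleast_2d(uv).astype(float)
    return cv2.undistortPoints(uv[:,None],K(i),np.array([i['k1'],0,0,0.]))[:,0]
def rays(i,uv):
    s=slopes(i,uv); d=np.c_[s,np.ones(len(s))]@i['R']; c=-i['R'].T@i['t']; return c,d
def onplane(i,uv,z):
    c,d=rays(i,uv); return c+d*((z-c[2])/d[:,2])[:,None]
def frompix(i,uv,dep):
    c,d=rays(i,uv); return c+d*np.asarray(dep)[:,None]
def proj(i,X):
    X=np.atleast_2d(X).astype(float)
    r,_=cv2.Rodrigues(i['R']); return cv2.projectPoints(X,r,i['t'],K(i),np.array([i['k1'],0,0,0.]))[0][:,0]
def cloud(i,d):
    v,u=np.mgrid[:400,:640]; uv=np.c_[u.ravel(),v.ravel()]
    X=frompix(i,uv,d.ravel()); X[d.ravel()==0]=np.nan
    return X.reshape(400,640,3)
def rect(pts):
    r=cv2.minAreaRect((pts[:,:2]*1000).astype(np.float32)); return r,cv2.boxPoints(r)
E
python3 - <<'E'
from h import *
from cell import robot
for n in("top","side"):
    z=np.load(n+"0.npz");p,d=z['p'],z['d'];i=robot.camera_info(n);X=cloud(i,d)
    hsv=cv2.cvtColor(p,cv2.COLOR_RGB2HSV)
    blue=(hsv[...,0]>105)&(hsv[...,0]<125)&(hsv[...,1]>150)&(hsv[...,2]>60)
    roi=(X[...,0]>.25)&(X[...,0]<.75)&(abs(X[...,1])<.15)
    m=blue&roi; print(n,m.sum(),np.nanpercentile(X[m],[2,50,98],axis=0))
    # top face
    mt=m&(X[...,2]>.1); print('top face',mt.sum(),np.median(X[mt][:,2]))
    c,_=cv2.findContours(mt.astype(np.uint8),0,2); c=max(c,key=cv2.contourArea)[:,0]
    W=onplane(i,c,.11); print(rect(W))
    yel=(hsv[...,0]>22)&(hsv[...,0]<32)&(hsv[...,1]>150)&(X[...,0]<.6)&(abs(X[...,1])<.4)
    print('yellow',np.nanmedian(X[yel],axis=0))
    if n=="top":
        print('ctr rect px',c[:,0].min(),c[:,0].max(),c[:,1].min(),c[:,1].max())
        # dock grey points
        r2=(X[...,0]>.4)&(X[...,0]<.75)&(abs(X[...,1])<.12)&~blue
        h=X[r2]; 
        for a,b in((.004,.009),(.018,.03),(.03,.05)):
            s=h[(h[:,2]>a)&(h[:,2]<b)]; print(a,b,len(s),s.min(0),s.max(0))
    big=cv2.resize(p[120:270,190:470],None,fx=2.8,fy=2.8,interpolation=cv2.INTER_CUBIC) if n=="top" else cv2.resize(p[120:280,230:410],None,fx=3.5,fy=3.5,interpolation=cv2.INTER_CUBIC)
    cv2.imwrite(f"pics/{n}_zoom.png",big[:,:,::-1])
E
```

```text
top 1905 [[0.44299383 0.00840597 0.00224001]
 [0.48108447 0.06326902 0.1115447 ]
 [0.52355664 0.11807371 0.11442817]]
top face 1719 0.11171219621658268
(((484.3227844238281, 62.620365142822266), (74.89176940917969, 110.16163635253906), 9.396764755249023), array([[438.3863  , 110.848274],
       [456.37244 ,   2.164857],
       [530.2593  ,  14.392456],
       [512.27313 , 123.075874]], dtype=float32))
yellow [ 0.44074524 -0.20029755  0.03708785]
ctr rect px 303 357 204 244
0.004 0.009 2203 [ 0.40003461 -0.11990621  0.00400011] [0.74907588 0.11993248 0.00899982]
0.018 0.03 441 [ 0.45700394 -0.08416915  0.01801008] [0.7497171  0.11941846 0.02999743]
0.03 0.05 784 [ 0.62422084 -0.0838617   0.03002762] [0.74965669 0.11995723 0.04112605]
side 1976 [[0.44000716 0.00939133 0.00641335]
 [0.48609901 0.10600825 0.09716866]
 [0.5256164  0.1228223  0.1139565 ]]
top face 956 0.11126093064332548
(((484.7642822265625, 68.22410583496094), (77.78528594970703, 126.18479919433594), 9.465885162353516), array([[ 4.36025024e+02,  1.24061134e+02],
       [ 4.56777405e+02, -4.05505657e-01],
       [ 5.33503540e+02,  1.23870773e+01],
       [ 5.12751160e+02,  1.36853714e+02]], dtype=float32))
yellow [ 0.44173205 -0.19346275  0.03697091]
```

View pics/top_zoom.png

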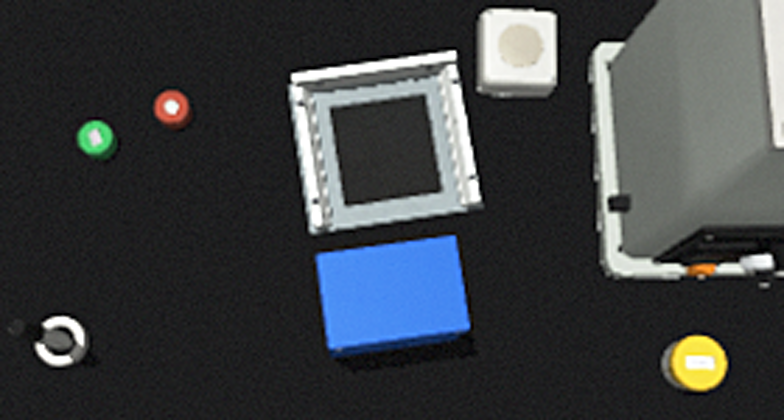

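View pics/side_zoom.png

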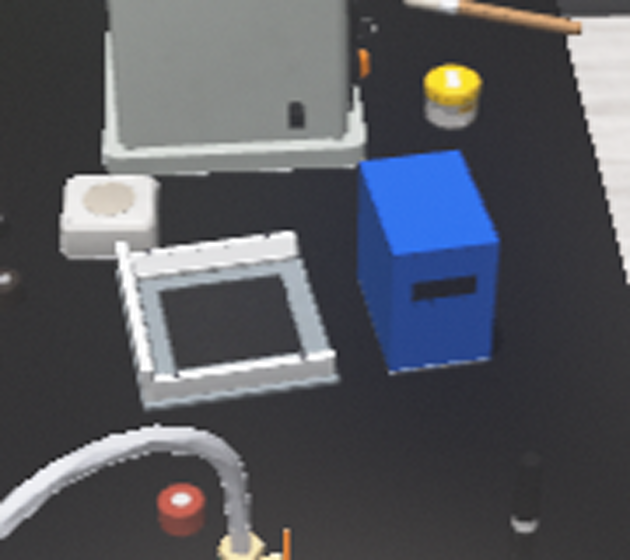

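```bash
cat > dock.py <<'E'
from h import *
from cell import robot
z=np.load("top0.npz");p,d=z['p'],z['d'];i=robot.camera_info("top");X=cloud(i,d)
hsv=cv2.cvtColor(p,cv2.COLOR_RGB2HSV)
m=((hsv[...,2]>85)&(hsv[...,1]<80)).astype(np.uint8)
m[:, :285]=0;m[:,365:]=0;m[:135]=0;m[206:]=0
c,_=cv2.findContours(m,0,cv2.CHAIN_APPROX_NONE); c=max(c,key=cv2.contourArea)[:,0]
hull=cv2.convexHull(c)
print(cv2.approxPolyDP(hull,3,True)[:,0].tolist())
# front edge: lowest contour pixel per column
cols=np.arange(c[:,0].min(),c[:,0].max()+1); low=np.array([[u,c[c[:,0]==u][:,1].max()] for u in cols if (c[:,0]==u).any()])
print(low.tolist())
W=onplane(i,low+[0,.5],.006)
s=slice(12,-12); k=np.polyfit(W[s,1],W[s,0],1); print('front edge x = %.4f + %.4f y'%(k[1],k[0]), np.degrees(np.arctan(-k[0])), 'resid',np.std(W[s,0]-np.polyval(k,W[s,1])))
# side rails: leftmost/rightmost per row
L=np.array([[c[c[:,1]==v][:,0].min(),v,c[c[:,1]==v][:,0].max()] for v in range(c[:,1].min(),c[:,1].max()+1)])
print(L.tolist())
v,u=np.mgrid[:400,:640]
b=(X[...,2]>.003)&(X[...,2]<.06)&(u>285)&(u<365)&(v>135)&(v<207)&(hsv[...,1]<80)
B=X[b]
for a,bb in((.003,.009),(.02,.028),(.03,.042)):
    q=B[(B[:,2]>a)&(B[:,2]<bb)]; print(a,bb,len(q)); 
    if len(q)>5: print(rect(q))
print("plate center depth z", X[165:180,320:335,2].mean())
E
python3 dock.py
```

```text
[[352, 138], [361, 193], [301, 203], [294, 146]]
[[293, 155], [294, 162], [295, 169], [296, 175], [297, 182], [298, 189], [299, 195], [300, 202], [301, 203], [302, 203], [303, 202], [304, 202], [305, 200], [306, 200], [307, 202], [308, 202], [309, 202], [310, 201], [311, 201], [312, 201], [313, 201], [314, 201], [315, 201], [316, 201], [317, 200], [318, 200], [319, 200], [320, 200], [321, 200], [322, 200], [323, 199], [324, 199], [325, 199], [326, 199], [327, 199], [328, 199], [329, 199], [330, 198], [331, 198], [332, 198], [333, 198], [334, 198], [335, 198], [336, 198], [337, 197], [338, 197], [339, 197], [340, 197], [341, 197], [342, 197], [343, 196], [344, 196], [345, 196], [346, 196], [347, 196], [348, 196], [349, 196], [350, 195], [351, 195], [352, 195], [353, 195], [354, 195], [355, 195], [356, 195], [357, 193], [358, 193], [359, 193], [360, 193], [361, 193]]
front edge x = 0.5695 + -0.1672 y 9.490209179274983 resid 0.0012643837757418167
[[347, 138, 352], [340, 139, 352], [333, 140, 352], [326, 141, 352], [319, 142, 348], [312, 143, 352], [305, 144, 352], [297, 145, 353], [294,
[... 1120 characters left out ...]
, 169.55902 ],
       [543.8876  , -29.578379],
       [729.1111  , -23.623291],
       [722.7086  , 175.51411 ]], dtype=float32))
0.02 0.028 495
(((634.448486328125, 55.07568359375), (137.1549530029297, 173.51760864257812), 10.1333646774292), array([[551.6764  , 128.4156  ],
       [582.2051  , -42.39528 ],
       [717.2206  , -18.264236],
       [686.6919  , 152.54665 ]], dtype=float32))
0.03 0.042 248
(((658.5274658203125, 57.94949722290039), (88.46573638916016, 177.1005096435547), 9.459916114807129), array([[600.3422  , 138.02554 ],
       [629.45    , -36.666557],
       [716.7127  , -22.126549],
       [687.6049  , 152.56555 ]], dtype=float32))
plate center depth z 0.008131208273731377
```

Run:
```python
from h import *
from cell import robot
z=np.load("top0.npz");p=z['p']
i=robot.camera_info("top")
for zz in(.006,.024): 
    P=onplane(i,[[300.6,203.5],[361.5,193.5]],zz);print(zz,P,np.linalg.norm(P[0]-P[1]),P.mean(0))
P=onplane(i,[[293.5,146],[352.5,137.5]],.036);print(P,np.linalg.norm(P[0]-P[1]),P.mean(0))
big=cv2.resize(p[130:255,285:370],None,fx=7,fy=4.7,interpolation=cv2.INTER_NEAREST)
cv2.imwrite("pics/dz.png",big[:,:,::-1])
big=cv2.resize(p[220:265,185:240],None,fx=12,fy=12,interpolation=cv2.INTER_NEAREST)
cv2.imwrite("pics/rz.png",big[:,:,::-1])
```

```text
0.006 [[ 0.5459676   0.13231209  0.006     ]
 [ 0.57552278 -0.01984562  0.006     ]] 0.1550015361099054 [0.56074519 0.05623324 0.006     ]
0.024 [[ 0.5426753   0.13164115  0.024     ]
 [ 0.57163212 -0.01743602  0.024     ]] 0.1518634301799532 [0.55715371 0.05710257 0.024     ]
[[0.68469935 0.153321   0.036     ]
 [0.71157324 0.00697706 0.036     ]] 0.14879098355041304 [0.69813629 0.08014903 0.036     ]
```

View pics/dz.png

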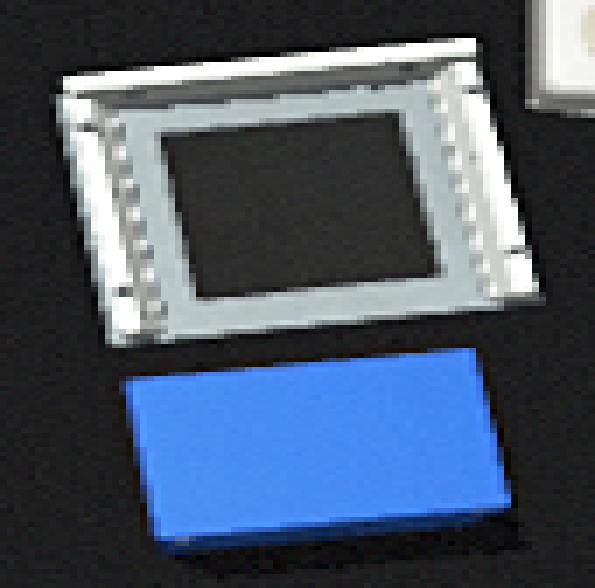

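View pics/rz.png

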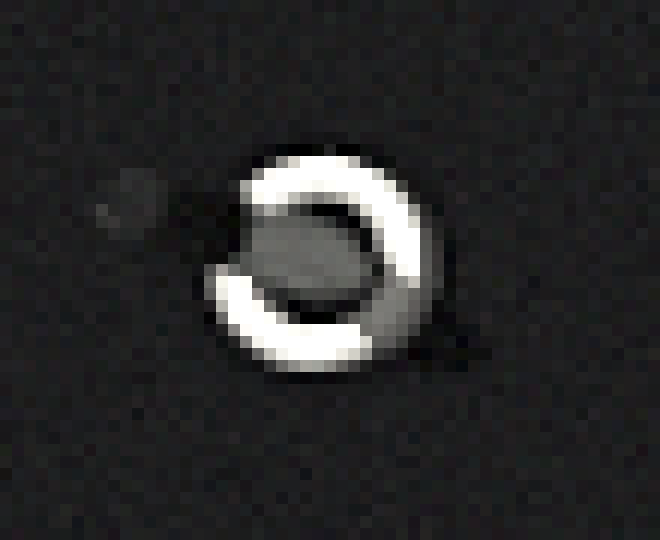

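Run:
```python
from h import *
from cell import robot
i=robot.camera_info("side")
f=lambda a,b:[a/3.5+230-.4,b/3.5+120-.4]
print("rack left-bottom corners",onplane(i,[f(390,371),f(490,357)],0))
print("rack top 4 corners",onplane(i,[f(393,254),f(498,240),f(459,152),f(358,163)],.11))
print("dock left edge bottom",onplane(i,[f(340,381),f(148,407)],0.0))
i=robot.camera_info("top");z=np.load("top0.npz");p,d=z['p'],z['d'];X=cloud(i,d)
m=np.zeros((400,640),np.uint8); s=cv2.cvtColor(p,cv2.COLOR_RGB2GRAY); m[230:255,200:225]=(s[230:255,200:225]>140)
ys,xs=np.nonzero(m); e=cv2.minEnclosingCircle(np.c_[xs,ys].astype(np.float32)); print('ring px',e)
print('ring',onplane(i,[e[0]],.016), 'dia', 2*e[1]*(.879)/i['fx'])
print('cap',onplane(i,[[195.2,237.2]],.135))
q=X[230:250,185:225]; print(q[...,2][5:12,5:14].round(3))
z=np.load("side0.npz");p=z['p']
cv2.imwrite("pics/sm.png",cv2.resize(p[235:285,350:410],None,fx=10,fy=10,interpolation=cv2.INTER_NEAREST)[:,:,::-1])
```

```text
rack left-bottom corners [[0.51032584 0.11709345 0.        ]
 [0.43689406 0.10458054 0.        ]]
rack top 4 corners [[0.51107731 0.11995723 0.11      ]
 [0.43825117 0.10706904 0.11      ]
 [0.45549189 0.00294769 0.11      ]
 [0.5297104  0.01418478 0.11      ]]
dock left edge bottom [[5.46658759e-01 1.26420840e-01 0.00000000e+00]
 [6.82466358e-01 1.48644339e-01 1.11022302e-16]]
ring px ((211.05882263183594, 241.11764526367188), 8.945341110229492)
ring [[0.44679869 0.34361165 0.016     ]] dia 0.043386722732770604
cap [[0.4455604  0.34380881 0.135     ]]
[[ 0.003  0.003  0.002  0.005  0.136  0.137  0.137  0.138  0.133]
 [ 0.002 -0.     0.003  0.137  0.139  0.137  0.138  0.137  0.137]
 [ 0.002  0.002  0.001  0.137  0.136  0.136  0.136  0.136  0.134]
 [ 0.002 -0.     0.001 -0.001  0.137  0.14   0.137  0.135  0.136]
 [ 0.001  0.004  0.001  0.003  0.003  0.136  0.135  0.131  0.131]
 [ 0.002  0.003 -0.001 -0.001  0.001  0.002  0.003  0.125  0.12 ]
 [   nan  0.004  0.003  0.002  0.     0.     0.002  0.002  0.004]]
```

View pics/sm.png

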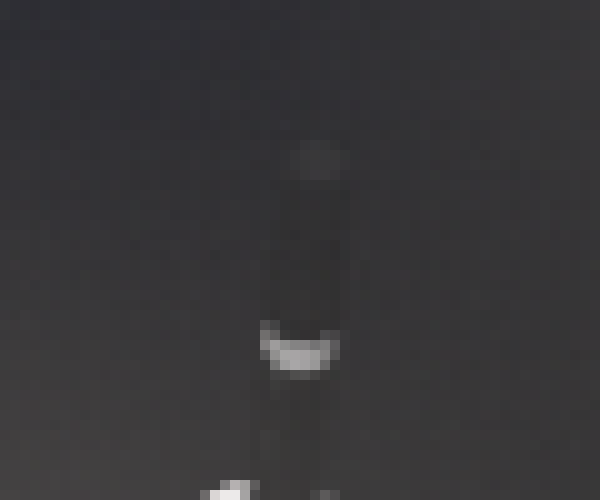

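```bash
cat >> h.py <<'E'
from scipy.spatial.transform import Rotation as Ro
def Rdown(zyaw,tilt=0):
    """tool x down, tool z horizontal at yaw (deg)"""
    a=np.radians(zyaw); x=np.array([0,0,-1.]); z=np.array([np.cos(a),np.sin(a),0]); y=np.cross(z,x)
    return np.c_[x,y,z]
def delta(st,pos,R):
    C=Ro.from_euler('xyz',st['tool_rot']).as_matrix()
    dp=C.T@(np.asarray(pos)-st['tool_pos']); tv=np.degrees(Ro.from_matrix(C.T@R).as_rotvec())
    print('dp',(dp).round(4).tolist(),'turn',tv.round(2).tolist())
YAW=9.5
E
python3 - <<'E'
from h import *
from cell import robot
s=robot.observe();C=Ro.from_euler('xyz',s['tool_rot']).as_matrix();print(C.round(3))
for y in(9.5,189.5): delta(s,[.484,.062,.20],Rdown(y))
E
```

```text
[[-0.001 -0.957  0.291]
 [-0.001  0.291  0.957]
 [-1.     0.    -0.001]]
dp [0.0265, -0.445, -0.3242] turn [63.55, -0.07, 0.03]
dp [0.0265, -0.445, -0.3242] turn [-116.45, -0.04, -0.08]
```

Call:
{"fn": "move_arm", "kwargs": {"deltas": [{"dp": [0.0265, -0.445, -0.324], "turn": [63.5, 0, 0]}, {"dp": [0.0265, -0.445, -0.324], "turn": [63.5, 0, 0]}, {"dp": [0.0265, -0.445, -0.324], "turn": [63.5, 0, 0]}, {"dp": [0.0265, -0.445, -0.324], "turn": [63.5, 0, 0]}, {"dp": [0.0265, -0.445, -0.324], "turn": [63.5, 0, 0]}, {"dp": [0.0265, -0.445, -0.324], "turn": [63.5, 0, 0]}, {"dp": [0.0265, -0.445, -0.324], "turn": [63.5, 0, 0]}, {"dp": [0.0265, -0.445, -0.324], "turn": [63.5, 0, 0]}, {"dp": [0.0265, -0.445, -0.324], "turn": [63.5, 0, 0]}, {"dp": [0.0265, -0.445, -0.324], "turn": [63.5, 0, 0]}], "hand": 0.0918}}

```text
time: 1.1
tool_pos: [0.4543, 0.1014, 0.2025]
tool_rot: [2.108, 1.57, 2.274]
contact_force: [0.7, 0.9, -0.9]
opening: 0.0918
```

```bash
cat > q.py <<'E'
import sys
from h import *
from cell import robot
s=robot.observe();print('t',round(s['time'],2),s['tool_pos'].round(4),'zyaw',np.degrees(np.arctan2(*Ro.from_euler('xyz',s['tool_rot']).as_matrix()[[1,0],2])).round(2),'F',s['contact_force'].round(1),'op',round(s['opening'],4),'q',s['qpos'].round(2))
a=[float(v) for v in sys.argv[1:]]
if a: delta(s,a[:3],Rdown(a[3]))
E
python3 q.py .484 .062 .2 9.5
```

```text
t 1.1 [0.4543 0.1014 0.2025] zyaw 9.53 F [ 0.7  0.9 -0.9] op 0.0918 q [ 0.05  0.26  1.72  0.    1.17 -0.11]
dp [0.0025, -0.0438, 0.0228] turn [0.03, -0.01, -0.02]
```

Call:
{"fn": "move_arm", "kwargs": {"deltas": [{"dp": [0, 0, 0], "turn": [0, 0, 0]}, {"dp": [0, 0, 0], "turn": [0, 0, 0]}]}}

```text
time: 1.3
tool_pos: [0.4534, 0.1026, 0.2021]
tool_rot: [2.789, 1.569, 2.952]
contact_force: [-0.8, 0.5, 0.5]
opening: 0.0918
```

```bash
python3 q.py .484 .062 .2 9.5
```

```text
t 1.3 [0.4534 0.1026 0.2021] zyaw 9.39 F [-0.8  0.5  0.5] op 0.0918 q [ 0.06  0.26  1.72  0.    1.17 -0.11]
dp [0.002, -0.045, 0.0235] turn [-0.11, -0.09, -0.03]
```

Call:
{"fn": "move_arm", "kwargs": {"deltas": [{"dp": [0.02, -0.045, 0.0235], "turn": [0, 0, 0]}, {"dp": [0.02, -0.045, 0.0235], "turn": [0, 0, 0]}, {"dp": [0.05, -0.045, 0.0235], "turn": [0, 0, 0]}, {"dp": [0.05, -0.045, 0.0235], "turn": [0, 0, 0]}, {"dp": [0.05, -0.045, 0.0235], "turn": [0, 0, 0]}]}}

```text
time: 1.8
tool_pos: [0.4833, 0.0642, 0.1529]
tool_rot: [2.764, 1.569, 2.933]
contact_force: [-0.5, -0.2, -0.5]
opening: 0.0921
```

```bash
python3 q.py .484 .062 .082 9.5
python3 - <<'E'
from cell import robot
import cv2
p,d=robot.read_camera("side"); cv2.imwrite("pics/s1.png",cv2.resize(p[60:280,230:410],None,fx=2.7,fy=2.7)[:,:,::-1])
E
```

```text
t 1.8 [0.4833 0.0642 0.1529] zyaw 9.65 F [-0.5 -0.2 -0.5] op 0.0921 q [-0.03  0.35  1.73  0.    1.06 -0.19]
dp [0.0709, -0.0023, 0.0005] turn [0.15, -0.09, -0.03]
```

View pics/s1.png

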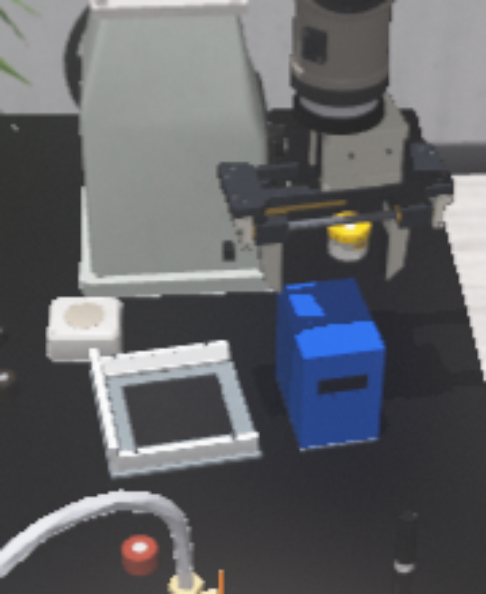

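The fingers straddle the rack, front one at (272,270) and rear one at (397,260), so I'm going down and closing gently.

Call:
{"fn": "move_arm", "kwargs": {"deltas": [{"dp": [0.03, 0, 0.0005], "turn": [0, 0, 0]}, {"dp": [0.05, 0, 0.0005], "turn": [0, 0, 0]}, {"dp": [0.07, 0, 0.0005], "turn": [0, 0, 0]}, {"dp": [0.07, 0, 0.0005], "turn": [0, 0, 0]}]}}

```text
time: 2.25
tool_pos: [0.4836, 0.0636, 0.082]
tool_rot: [2.894, 1.568, 3.062]
contact_force: [-0.6, 0.4, 1.5]
opening: 0.0917
```

Call:
{"fn": "move_arm", "kwargs": {"deltas": [{"dp": [0, 0, 0], "turn": [0, 0, 0]}, {"dp": [0, 0, 0], "turn": [0, 0, 0]}, {"dp": [0, 0, 0], "turn": [0, 0, 0]}, {"dp": [0, 0, 0], "turn": [0, 0, 0]}, {"dp": [0, 0, 0], "turn": [0, 0, 0]}, {"dp": [0, 0, 0], "turn": [0, 0, 0]}], "hand": 0.068, "squeeze": 10}}

```text
time: 2.85
tool_pos: [0.4848, 0.0631, 0.0839]
tool_rot: [-0.073, 1.57, 0.094]
contact_force: [-2.4, 0.2, 7.4]
opening: 0.0734
```

```bash
python3 q.py .484 .062 .082 9.5
```

```text
t 2.85 [0.4848 0.0631 0.0839] zyaw 9.56 F [-2.4  0.2  7.4] op 0.0734 q [-0.03  0.45  1.81  0.    0.88 -0.19]
dp [0.0019, -0.0009, -0.001] turn [0.06, 0.06, 0.0]
```

Call:
{"fn": "move_arm", "kwargs": {"deltas": [{"dp": [0, -0.004, 0], "turn": [0, 0, 0]}, {"dp": [0, -0.009, 0], "turn": [0, 0, 0]}, {"dp": [0, -0.014, 0.004], "turn": [0, 0, 0]}, {"dp": [0, -0.019, 0.009], "turn": [0, 0, 0]}, {"dp": [0, -0.019, 0.014], "turn": [0, 0, 0]}, {"dp": [0, -0.019, 0.019], "turn": [0, 0, 0]}, {"dp": [0, -0.019, 0.024], "turn": [0, 0, 0]}, {"dp": [0, -0.019, 0.028], "turn": [0, 0, 0]}, {"dp": [0, -0.019, 0.028], "turn": [0, 0, 0]}]}}

```text
time: 3.75
tool_pos: [0.516, 0.0488, 0.0839]
tool_rot: [-0.214, 1.569, -0.047]
contact_force: [-1.9, -0.6, 5.2]
opening: 0.0739
```

```bash
python3 q.py .484 .062 .082 9.5
python3 - <<'E'
from cell import robot
import cv2,numpy as np
for n in("side","top"):
    p,d=robot.read_camera(n); np.savez(n+"2.npz",p=p,d=d)
    z=cv2.resize(p[130:260,250:400],None,fx=4,fy=4,interpolation=cv2.INTER_CUBIC) if n=="side" else cv2.resize(p[130:255,270:390],None,fx=4.6,fy=4.6,interpolation=cv2.INTER_CUBIC)
    cv2.imwrite(f"pics/{n}2.png",z[:,:,::-1])
E
```

```text
t 3.75 [0.516  0.0488 0.0839] zyaw 9.55 F [-1.9 -0.6  5.2] op 0.0739 q [-0.05  0.49  1.73  0.    0.92 -0.22]
dp [0.0019, 0.0183, -0.0294] turn [0.05, 0.08, 0.02]
```

View pics/side2.png

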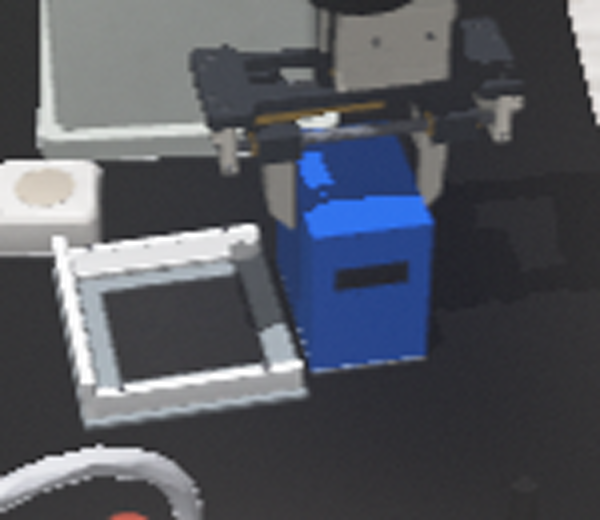

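View pics/top2.png

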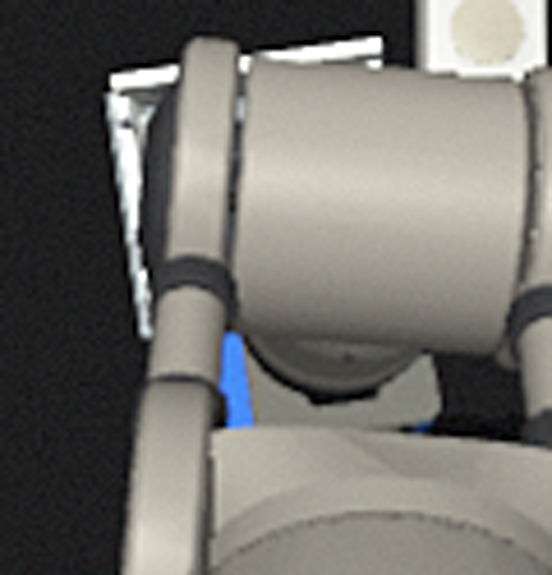

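Run:
```python
from h import *
from cell import robot
i=robot.camera_info("side")
f=lambda a,b:[a/4+250-.4,b/4+130-.4]
P=onplane(i,[f(312,370),f(427,358),f(306,396),f(86,427)],0)[:,:2]
a=np.radians(9.5);D=np.array([[np.cos(a),np.sin(a)],[-np.sin(a),np.cos(a)]])
Q=(P-P[2])@D.T; print(P.round(4),(Q*1000).round(1)); print('rack edge yaw',np.degrees(np.arctan2(*(P[0]-P[1])[::-1])),'dock yaw',np.degrees(np.arctan2(*(P[3]-P[2])[::-1])))
```

```text
[[0.5435 0.1028]
 [0.4697 0.0939]
 [0.5483 0.1269]
 [0.6843 0.1502]] [[ -8.7 -23. ]
 [-82.9 -19.6]
 [  0.    0. ]
 [138.    0.6]]
rack edge yaw 6.874523671527779 dock yaw 9.7358908660573
```

Call:
{"fn": "move_arm", "kwargs": {"deltas": [{"dp": [0, 0, 0.003], "turn": [0, 0, 0]}, {"dp": [0, 0, 0.006], "turn": [0, 0, 0]}, {"dp": [0, 0, 0.008], "turn": [0, 0, 0]}, {"dp": [0, 0, 0.009], "turn": [0, 0, 0]}]}}

```text
time: 4.25
tool_pos: [0.523, 0.0501, 0.084]
tool_rot: [-3.049, 1.568, -2.882]
contact_force: [-9.9, -3.2, 13.7]
opening: 0.0741
```

```bash
python3 q.py .484 .062 .082 9.5
python3 - <<'E'
from cell import robot
import cv2,numpy as np
for n in("side",):
    p,d=robot.read_camera(n); np.savez(n+"3.npz",p=p,d=d)
    z=cv2.resize(p[150:250,270:390],None,fx=6,fy=6,interpolation=cv2.INTER_CUBIC)
    cv2.imwrite(f"pics/{n}3.png",z[:,:,::-1])
E
```

```text
t 4.25 [0.523  0.0501 0.084 ] zyaw 9.59 F [-9.9 -3.2 13.7] op 0.0741 q [-0.05  0.5   1.71 -0.    0.93 -0.22]
dp [0.0021, 0.0183, -0.0364] turn [0.09, -0.16, 0.01]
```

View pics/side3.png

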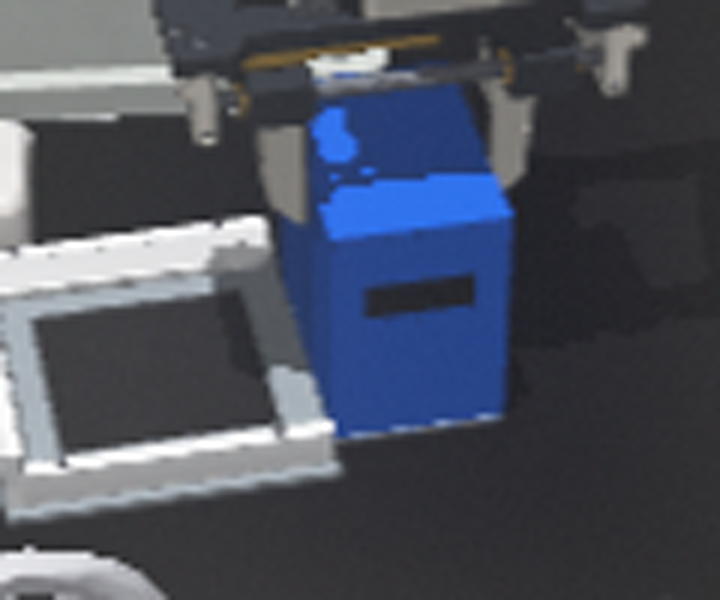

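Run:
```python
from h import *
from cell import robot
i=robot.camera_info("side")
f=lambda a,b:[a/6+270-.4,b/6+150-.4]
P=onplane(i,[f(338,437),f(505,416),f(340,473),f(10,522)],0)[:,:2]
a=np.radians(9.5);D=np.array([[np.cos(a),np.sin(a)],[-np.sin(a),np.cos(a)]])
Q=(P-P[2])@D.T; print((Q*1000).round(1)); print('rack edge yaw',np.degrees(np.arctan2(*(P[0]-P[1])[::-1])),'dock yaw',np.degrees(np.arctan2(*(P[3]-P[2])[::-1])))
```

```text
[[ -3.7 -22. ]
 [-76.1 -21. ]
 [  0.    0. ]
 [138.3   2. ]]
rack edge yaw 8.644462982814577 dock yaw 10.349084280826194
```

Call:
{"fn": "move_arm", "kwargs": {"deltas": [{"dp": [0, 0, -0.0015], "turn": [0, 0, 0]}, {"dp": [0, 0, -0.002], "turn": [0, 0, 0]}, {"dp": [0, 0, -0.002], "turn": [0, 0, 0]}, {"dp": [0, 0, -0.002], "turn": [0, 0, 0]}, {"dp": [-0.03, 0, -0.002], "turn": [0, 0, 0]}, {"dp": [-0.07, 0, -0.002], "turn": [0, 0, 0]}, {"dp": [-0.1, 0, -0.002], "turn": [0, 0, 0]}, {"dp": [-0.11, 0, -0.002], "turn": [0, 0, 0]}], "hand": 0.0918}}

```text
time: 5.1
tool_pos: [0.524, 0.05, 0.1959]
tool_rot: [-0.193, 1.565, -0.026]
contact_force: [-0.3, -0.0, -0.3]
opening: 0.0917
```

```bash
python3 q.py .454 .0385 .19 99.5;python3 q.py .454 .0385 .19 -80.5
python3 - <<'E'
from cell import robot
import cv2,numpy as np
for n in("side",):
    p,d=robot.read_camera(n); np.savez(n+"4.npz",p=p,d=d)
    z=cv2.resize(p[100:250,230:410],None,fx=4,fy=4,interpolation=cv2.INTER_CUBIC)
    cv2.imwrite(f"pics/{n}4.png",z[:,:,::-1])
E
```

```text
t 5.1 [0.524  0.05   0.1959] zyaw 9.55 F [-0.3 -0.  -0.3] op 0.0917 q [-0.05  0.37  1.57  0.    1.19 -0.22]
dp [0.0055, 0.0003, -0.071] turn [-89.95, 0.21, 0.32]
t 5.1 [0.524  0.05   0.1959] zyaw 9.55 F [-0.3 -0.  -0.3] op 0.0917 q [-0.05  0.37  1.57  0.    1.19 -0.22]
dp [0.0055, 0.0003, -0.071] turn [90.05, 0.32, -0.21]
```

View pics/side4.png

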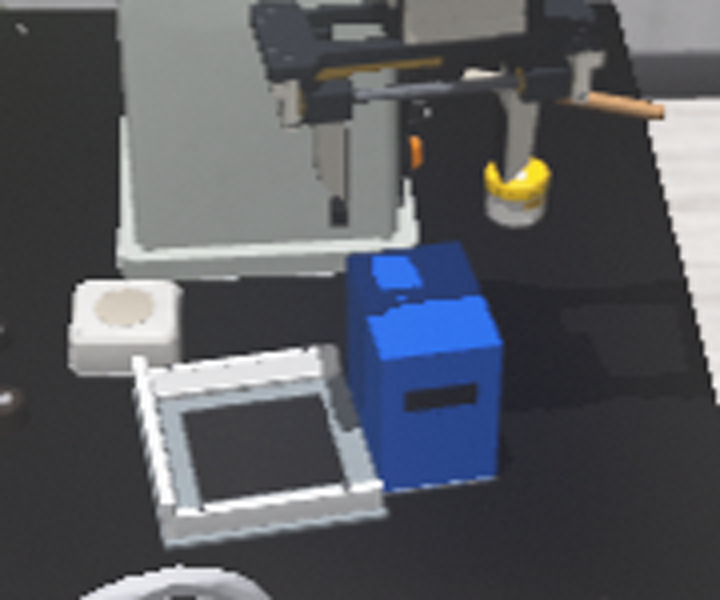

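Call:
{"fn": "move_arm", "kwargs": {"deltas": [{"dp": [0.0055, 0, -0.071], "turn": [-90, 0.2, 0.3]}, {"dp": [0.0055, 0, -0.071], "turn": [-90, 0.2, 0.3]}, {"dp": [0.0055, 0, -0.071], "turn": [-90, 0.2, 0.3]}, {"dp": [0.0055, 0, -0.071], "turn": [-90, 0.2, 0.3]}, {"dp": [0.0055, 0, -0.071], "turn": [-90, 0.2, 0.3]}, {"dp": [0.0055, 0, -0.071], "turn": [-90, 0.2, 0.3]}, {"dp": [0.0055, 0, -0.071], "turn": [-90, 0.2, 0.3]}, {"dp": [0.0055, 0, -0.071], "turn": [-90, 0.2, 0.3]}, {"dp": [0.0055, 0, -0.071], "turn": [-90, 0.2, 0.3]}, {"dp": [0.0055, 0, -0.071], "turn": [-90, 0.2, 0.3]}], "hand": 0.05}}

```text
time: 6.15
tool_pos: [0.4515, 0.0383, 0.1855]
tool_rot: [1.383, 1.563, 3.056]
contact_force: [0.4, -0.6, 0.4]
opening: 0.05
```

```bash
python3 q.py .454 .0385 .09 99.5
```

```text
t 6.15 [0.4515 0.0383 0.1855] zyaw 95.85 F [ 0.4 -0.6  0.4] op 0.05 q [-0.08  0.26  1.77  0.    1.12 -1.76]
dp [0.0955, -0.0032, -0.0002] turn [-3.65, 0.1, -0.46]
```

Call:
{"fn": "move_arm", "kwargs": {"deltas": [{"dp": [0.04, 0, 0], "turn": [-3.6, 0.1, -0.4]}, {"dp": [0.08, 0, 0], "turn": [-3.6, 0.1, -0.4]}, {"dp": [0.0955, 0, 0], "turn": [-3.6, 0.1, -0.4]}, {"dp": [0.0955, 0, 0], "turn": [-3.6, 0.1, -0.4]}]}}

```text
time: 6.55
tool_pos: [0.4491, 0.0385, 0.0884]
tool_rot: [1.37, 1.565, 3.1]
contact_force: [-0.8, 0.1, 0.9]
opening: 0.0505
```

```bash
python3 q.py .477 .0425 .09 99.5
python3 - <<'E'
from cell import robot
import cv2,numpy as np
for n in("side",):
    p,d=robot.read_camera(n); np.savez(n+"5.npz",p=p,d=d)
    z=cv2.resize(p[100:250,230:410],None,fx=4,fy=4,interpolation=cv2.INTER_CUBIC)
    cv2.imwrite(f"pics/{n}5.png",z[:,:,::-1])
E
```

```text
t 6.55 [0.4491 0.0385 0.0884] zyaw 99.09 F [-0.8  0.1  0.9] op 0.0505 q [-0.08  0.39  1.9  -0.    0.86 -1.81]
dp [-0.0018, -0.0281, -0.0004] turn [-0.41, 0.07, -0.33]
```

View pics/side5.png

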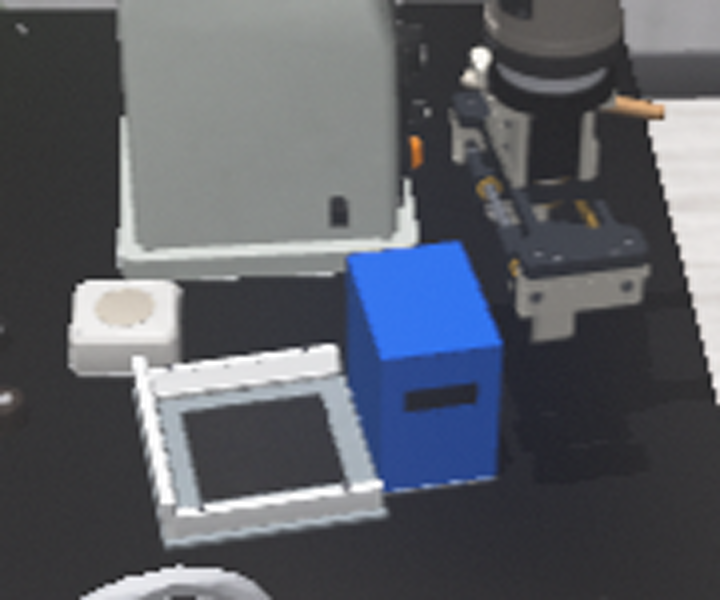

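Call:
{"fn": "move_arm", "kwargs": {"deltas": [{"dp": [0, -0.014, 0], "turn": [-0.4, 0, -0.3]}, {"dp": [0, -0.024, 0], "turn": [-0.4, 0, -0.3]}, {"dp": [-0.002, -0.03, 0], "turn": [-0.4, 0, -0.3]}, {"dp": [-0.007, -0.037, 0], "turn": [-0.4, 0, -0.3]}, {"dp": [-0.0125, -0.044, 0], "turn": [-0.4, 0, -0.3]}, {"dp": [-0.016, -0.051, 0], "turn": [-0.4, 0, -0.3]}, {"dp": [-0.019, -0.058, 0], "turn": [-0.4, 0, -0.3]}, {"dp": [-0.0215, -0.064, 0], "turn": [-0.4, 0, -0.3]}]}}

```text
time: 7.4
tool_pos: [0.5159, 0.0486, 0.1137]
tool_rot: [-1.669, 1.563, 0.068]
contact_force: [-0.5, 0.5, 0.2]
opening: 0.0501
```

```bash
python3 q.py .477 .0425 .09 99.5
python3 - <<'E'
from cell import robot
import cv2,numpy as np
for n in("side",):
    p,d=robot.read_camera(n); np.savez(n+"6.npz",p=p,d=d)
    z=cv2.resize(p[100:250,230:410],None,fx=4,fy=4,interpolation=cv2.INTER_CUBIC)
    cv2.imwrite(f"pics/{n}6.png",z[:,:,::-1])
E
```

```text
t 7.4 [0.5159 0.0486 0.1137] zyaw 99.49 F [-0.5  0.5  0.2] op 0.0501 q [-0.05  0.45  1.71  0.    0.98 -1.79]
dp [0.0234, 0.0395, 0.0005] turn [-0.01, -0.04, 0.45]
```

View pics/side6.png

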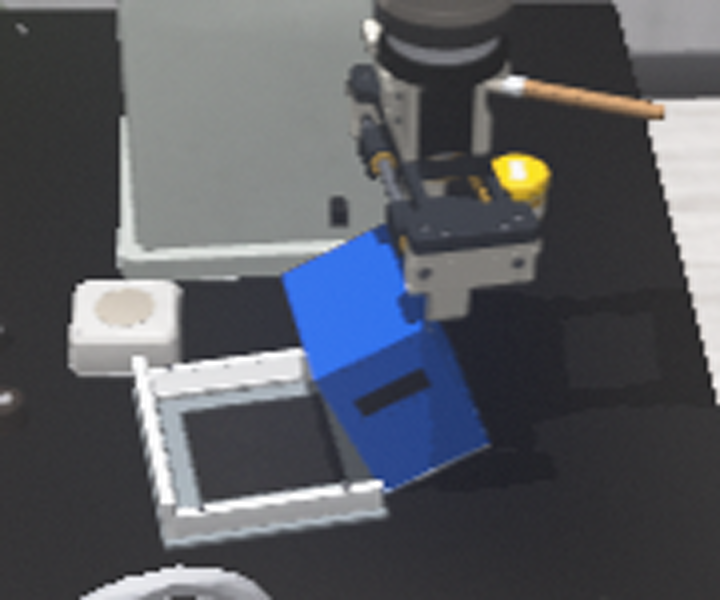

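Call:
{"fn": "move_arm", "kwargs": {"deltas": [{"dp": [0, -0.009, 0], "turn": [0, 0, 0]}, {"dp": [-0.001, -0.018, 0], "turn": [0, 0, 0]}, {"dp": [-0.002, -0.027, 0], "turn": [0, 0, 0]}, {"dp": [-0.003, -0.036, 0], "turn": [0, 0, 0]}, {"dp": [-0.002, -0.045, 0], "turn": [0, 0, 0]}, {"dp": [-0.001, -0.054, 0], "turn": [0, 0, 0]}, {"dp": [0.001, -0.062, 0], "turn": [0, 0, 0]}, {"dp": [0.003, -0.07, 0], "turn": [0, 0, 0]}]}}

```text
time: 8.25
tool_pos: [0.5846, 0.0601, 0.1104]
tool_rot: [-1.666, 1.564, 0.071]
contact_force: [0.1, -1.1, 1.5]
opening: 0.05
```

```bash
python3 q.py .477 .0425 .09 99.5
python3 - <<'E'
from cell import robot
import cv2,numpy as np
for n in("side",):
    p,d=robot.read_camera(n); np.savez(n+"7.npz",p=p,d=d)
    z=cv2.resize(p[100:250,230:410],None,fx=4,fy=4,interpolation=cv2.INTER_CUBIC)
    cv2.imwrite(f"pics/{n}7.png",z[:,:,::-1])
E
```

```text
t 8.25 [0.5846 0.0601 0.1104] zyaw 99.5 F [ 0.1 -1.1  1.5] op 0.05 q [-0.03  0.56  1.51  0.    1.06 -1.77]
dp [0.0197, 0.1092, 0.0004] turn [-0.0, -0.04, 0.38]
```

View pics/side7.png

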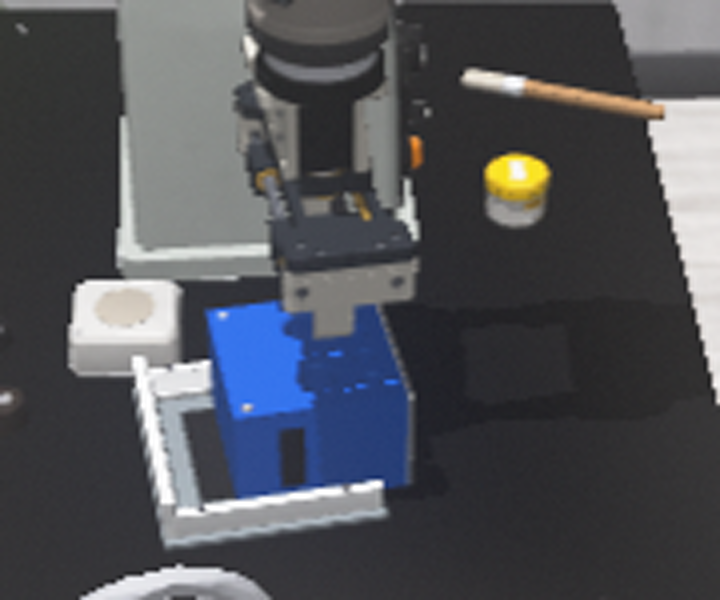

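Call:
{"fn": "move_arm", "kwargs": {"deltas": [{"dp": [-0.03, 0.01, 0], "turn": [0, 0, 0]}, {"dp": [-0.07, 0.02, 0], "turn": [0, 0, 0]}, {"dp": [-0.1, 0.05, 0.02], "turn": [0, 0, 0]}, {"dp": [-0.1, 0.09, 0.05], "turn": [0, 0, 0]}, {"dp": [-0.1, 0.12, 0.09], "turn": [0, 0, 0]}, {"dp": [-0.1, 0.14, 0.13], "turn": [0, 0, 0]}, {"dp": [-0.1, 0.14, 0.17], "turn": [0, 0, 0]}, {"dp": [-0.1, 0.14, 0.2], "turn": [0, 0, 0]}, {"dp": [-0.1, 0.14, 0.2], "turn": [0, 0, 0]}]}}

```text
time: 9.2
tool_pos: [0.4114, 0.2369, 0.2098]
tool_rot: [-1.534, 1.563, 0.206]
contact_force: [-0.0, -0.5, 0.0]
opening: 0.0499
```

```bash
python3 q.py .446 .344 .2 99.5
python3 - <<'E'
from cell import robot
import cv2,numpy as np
for n in("side","top","wrist"):
    i=robot.camera_info(n)
    p,d=robot.read_camera(n); np.savez(n+"8.npz",p=p,d=d,R=i['R'],t=i['t'])
    z=p if n=="wrist" else cv2.resize(p[130:260,240:390],None,fx=4.5,fy=4.5,interpolation=cv2.INTER_CUBIC)
    cv2.imwrite(f"pics/{n}8.png",z[:,:,::-1])
E
```

```text
t 9.2 [0.4114 0.2369 0.2098] zyaw 99.72 F [-0.  -0.5  0. ] op 0.0499 q [ 0.36  0.26  1.69 -0.    1.18 -1.38]
dp [0.0102, -0.0521, 0.0997] turn [0.22, 0.02, 0.42]
```

View pics/side8.png

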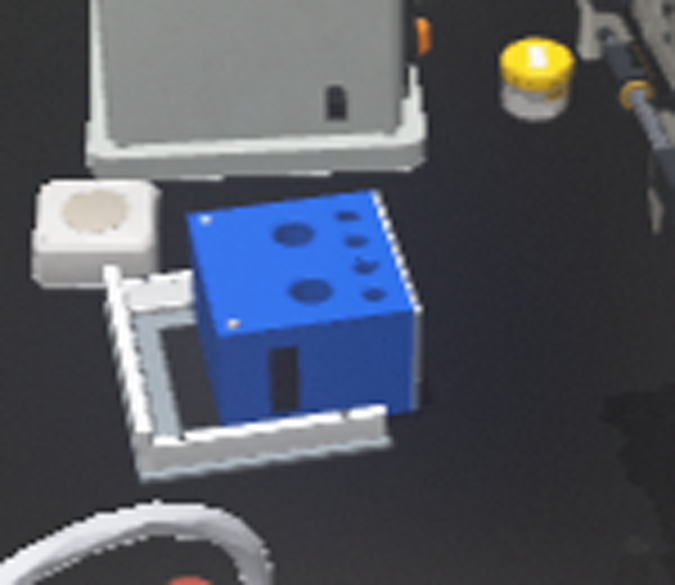

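View pics/top8.png

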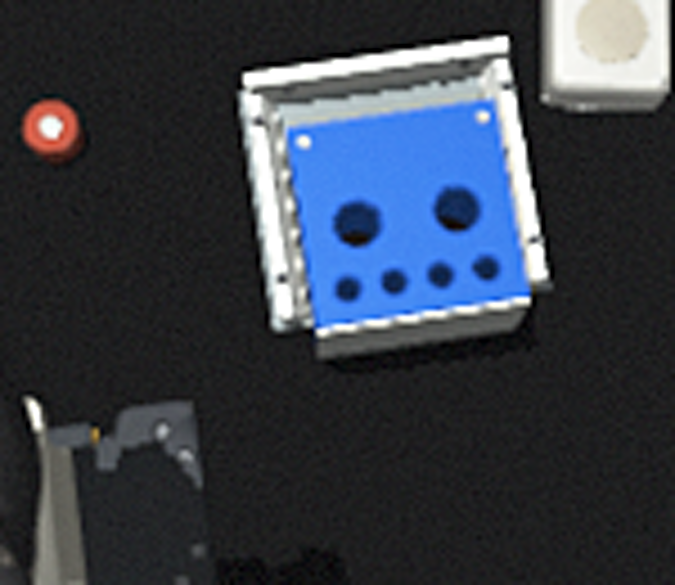

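View pics/wrist8.png

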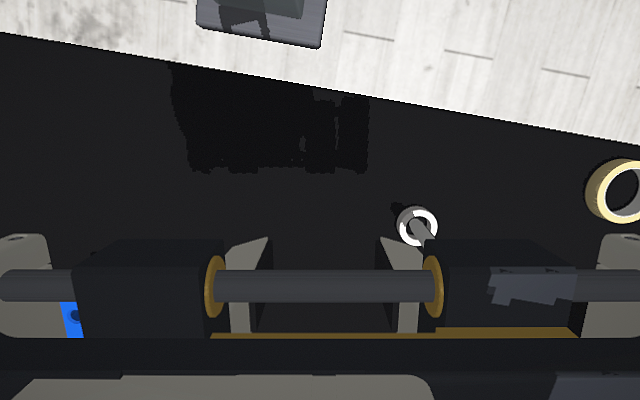

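The rack lies flat in the dock with its sockets up. In the top picture the wide sockets are at about (357,223) and (457,208). The wrist picture shows the marker in its ring at (420,227).

```bash
cat > sock.py <<'E'
from h import *
from cell import robot
import sys
k=sys.argv[1]
i=robot.camera_info("top");z=np.load(f"top{k}.npz");p,d=z['p'],z['d'];X=cloud(i,d)
hsv=cv2.cvtColor(p,cv2.COLOR_RGB2HSV); 
b=((hsv[...,0]>100)&(hsv[...,0]<128)&(hsv[...,1]>120)&(hsv[...,2]>150)).astype(np.uint8); b[:,:290]=0;b[:,370:]=0
c,_=cv2.findContours(b,0,cv2.CHAIN_APPROX_NONE); c=max(c,key=cv2.contourArea)[:,0]
W=onplane(i,c,.08); r,bx=rect(W); print('face rect',r,bx.round(0).tolist())
hull=cv2.convexHull(c); f=np.zeros_like(b); cv2.fillPoly(f,[hull],1)
hole=((f==1)&(b==0)).astype(np.uint8); 
n,l,st,ce=cv2.connectedComponentsWithStats(hole,connectivity=4)
for j in range(1,n):
    if st[j,4]>15: print(st[j,4],ce[j].round(1),onplane(i,[ce[j]],.08)[0].round(4))
Y=X[(b==1)]; Y=Y[(Y[:,2]>.06)&(Y[:,2]<.1)]
A=np.c_[Y[:,:2],np.ones(len(Y))]; print('plane slope deg',np.degrees(np.linalg.lstsq(A,Y[:,2],rcond=None)[0][:2]),'mean z',Y[:,2].mean())
ctr=np.array(r[0])/1000; a=np.radians(9.6);D=np.array([[np.cos(a),np.sin(a)],[-np.sin(a),np.cos(a)]])
print('face centre in dock', D@(ctr-[.5607,.0562]), 'foot at x', (D@(ctr-[.5607,.0562]))[0]-.055)
i=robot.camera_info("wrist")
E
python3 sock.py 8
python3 - <<'E'
from h import *
from cell import robot
i=robot.camera_info("side")
f=lambda a,b:[a/4.5+240-.4,b/4.5+130-.4]
print('side sockets',onplane(i,[f(310,291),f(293,235)],.08))
i=robot.camera_info("wrist"); z=np.load("wrist8.npz");i['R'],i['t']=z['R'],z['t']
print('ring wrist',onplane(i,[[417,227]],.016)); print(z['d'][200:240,385:445:6].round(2)[::6])
E
```

```text
face rect ((597.6030883789062, 63.80725860595703), (106.49671936035156, 111.47721099853516), 10.202313423156738) [[535.0, 109.0], [555.0, -0.0], [660.0, 18.0], [640.0, 128.0]]
70 [341.  176.1] [0.5996 0.0379 0.08  ]
76 [318.9 179.5] [0.59   0.0891 0.08  ]
20 [347.7 189.2] [0.5689 0.0221 0.08  ]
21 [337.4 190.8] [0.5645 0.0459 0.08  ]
20 [327.  192.1] [0.5607 0.0696 0.08  ]
21 [317. 194.] [0.5556 0.0927 0.08  ]
plane slope deg [ 0.03585668 -0.05704024] mean z 0.08164557276094521
face centre in dock [0.03765495 0.00134645] foot at x -0.017345048119075022
side sockets [[0.59034804 0.08805281 0.08      ]
 [0.59921863 0.03771426 0.08      ]]
ring wrist [[0.44397587 0.34204187 0.016     ]]
[[0.38 0.38 0.38 0.38 0.38 0.38 0.38 0.38 0.38 0.38]
 [0.38 0.38 0.38 0.38 0.38 0.38 0.38 0.38 0.38 0.  ]
 [0.38 0.38 0.38 0.38 0.37 0.36 0.37 0.37 0.38 0.38]
 [0.38 0.38 0.38 0.37 0.37 0.38 0.38 0.37 0.37 0.38]
 [0.39 0.39 0.38 0.37 0.38 0.37 0.36 0.38 0.37 0.39]
 [0.39 0.39 0.39 0.37 0.39 0.36 0.34 0.34 0.37 0.39]
 [0.39 0.39 0.39 0.37 0.38 0.38 0.34 0.33 0.33 0.39]]
```

The rack is flat (slope under 0.1°) and centred to about 1 mm. Its foot has slipped back about 16 mm from the edge. I'll nudge it forward gently on the foot.

```bash
python3 q.py .4905 .0447 .12 99.5
```

```text
t 9.35 [0.4122 0.2337 0.2095] zyaw 99.52 F [-0.3 -0.3 -0.2] op 0.05 q [ 0.36  0.26  1.69 -0.    1.18 -1.38]
dp [0.0901, -0.0453, -0.1992] turn [0.02, -0.07, 0.37]
```

Call:
{"fn": "move_arm", "kwargs": {"deltas": [{"dp": [0, -0.01, -0.05], "turn": [0, 0, 0.3]}, {"dp": [0, -0.02, -0.1], "turn": [0, 0, 0.3]}, {"dp": [0.02, -0.03, -0.15], "turn": [0, 0, 0.3]}, {"dp": [0.05, -0.0453, -0.199], "turn": [0, 0, 0.3]}, {"dp": [0.09, -0.0453, -0.199], "turn": [0, 0, 0.3]}, {"dp": [0.13, -0.0453, -0.199], "turn": [0, 0, 0.3]}, {"dp": [0.165, -0.0453, -0.199], "turn": [0, 0, 0.3]}, {"dp": [0.165, -0.0453, -0.199], "turn": [0, 0, 0.3]}]}}

```text
time: 10.15
tool_pos: [0.4876, 0.0439, 0.0413]
tool_rot: [1.402, 1.563, 3.136]
contact_force: [0.4, 0.2, 0.9]
opening: 0.0498
```

```bash
python3 q.py .546 .0539 .045 99.5
```

```text
t 10.15 [0.4876 0.0439 0.0413] zyaw 99.35 F [0.4 0.2 0.9] op 0.0498 q [-0.07  0.52  1.84 -0.    0.79 -1.8 ]
dp [-0.0042, -0.0592, 0.0004] turn [-0.15, 0.07, -0.43]
```

Call:
{"fn": "move_arm", "kwargs": {"deltas": [{"dp": [-0.003, -0.02, 0], "turn": [0, 0, 0]}, {"dp": [-0.003, -0.035, 0], "turn": [0, 0, 0]}, {"dp": [-0.003, -0.04, 0], "turn": [0, 0, 0]}, {"dp": [-0.003, -0.044, 0], "turn": [0, 0, 0]}, {"dp": [-0.003, -0.048, 0], "turn": [0, 0, 0]}, {"dp": [-0.003, -0.052, 0], "turn": [0, 0, 0]}, {"dp": [-0.003, -0.055, 0], "turn": [0, 0, 0]}, {"dp": [-0.003, -0.057, 0], "turn": [0, 0, 0]}]}}

```text
time: 10.95
tool_pos: [0.5471, 0.0548, 0.0483]
tool_rot: [-2.011, 1.569, -0.275]
contact_force: [-4.7, -0.3, 2.2]
opening: 0.0499
```

```bash
python3 q.py .446 .344 .2 99.5
python3 - <<'E'
from cell import robot
import cv2,numpy as np
for n in("side",):
    p,d=robot.read_camera(n); np.savez(n+"9.npz",p=p,d=d)
    z=cv2.resize(p[130:260,240:390],None,fx=4.5,fy=4.5,interpolation=cv2.INTER_CUBIC)
    cv2.imwrite(f"pics/{n}9.png",z[:,:,::-1])
E
```

```text
t 10.95 [0.5471 0.0548 0.0483] zyaw 99.5 F [-4.7 -0.3  2.2] op 0.0499 q [-0.04  0.59  1.67 -0.    0.88 -1.78]
dp [-0.152, 0.0518, 0.3018] turn [-0.0, -0.04, 0.08]
```

View pics/side9.png

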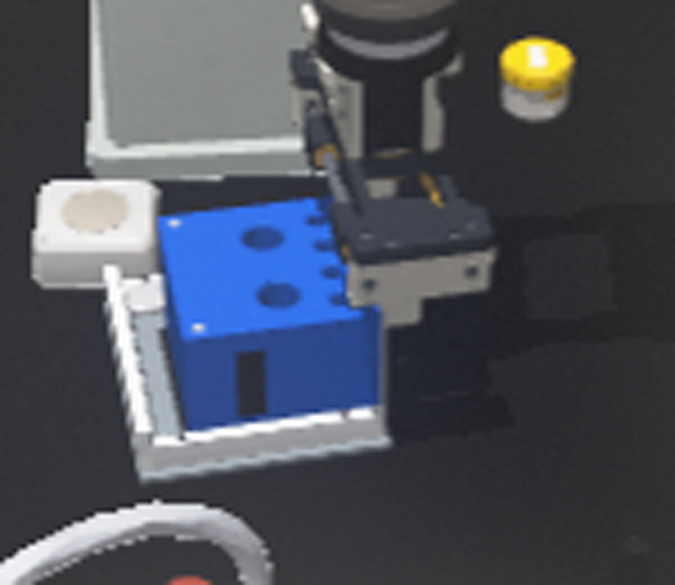

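Call:
{"fn": "move_arm", "kwargs": {"deltas": [{"dp": [0, 0.03, 0], "turn": [0, 0, 0]}, {"dp": [-0.03, 0.05, 0], "turn": [0, 0, 0]}, {"dp": [-0.08, 0.06, 0], "turn": [0, 0, 0]}, {"dp": [-0.12, 0.06, 0.03], "turn": [0, 0, 0]}, {"dp": [-0.152, 0.055, 0.07], "turn": [0, 0, 0]}, {"dp": [-0.152, 0.052, 0.12], "turn": [0, 0, 0]}, {"dp": [-0.152, 0.052, 0.17], "turn": [0, 0, 0]}, {"dp": [-0.152, 0.052, 0.21], "turn": [0, 0, 0]}, {"dp": [-0.152, 0.052, 0.23], "turn": [0, 0, 0]}, {"dp": [-0.152, 0.052, 0.23], "turn": [0, 0, 0]}]}}

```text
time: 12.0
tool_pos: [0.4576, 0.276, 0.2001]
tool_rot: [-1.408, 1.567, 0.333]
contact_force: [0.4, -0.6, 0.3]
opening: 0.0498
```

```bash
python3 q.py .446 .344 .2 99.5
python3 - <<'E'
from cell import robot
import cv2,numpy as np
for n in("side","top","wrist"):
    i=robot.camera_info(n)
    p,d=robot.read_camera(n); np.savez(n+"10.npz",p=p,d=d,R=i['R'],t=i['t'])
    cv2.imwrite(f"pics/{n}10.png",p[:,:,::-1])
E
python3 sock.py 10
```

```text
t 12.0 [0.4576 0.276  0.2001] zyaw 99.72 F [ 0.4 -0.6  0.3] op 0.0498 q [ 0.4   0.38  1.54 -0.    1.21 -1.34]
dp [0.0002, -0.0, 0.069] turn [0.22, 0.04, 0.23]
face rect ((616.1907958984375, 67.35449981689453), (107.4203872680664, 110.3126449584961), 9.478071212768555) [[554.0, 113.0], [572.0, 4.0], [678.0, 22.0], [660.0, 131.0]]
75 [339.7 168.7] [0.6172 0.0413 0.08  ]
75 [317.7 171.7] [0.6086 0.0922 0.08  ]
20 [346.1 182. ] [0.5859 0.0259 0.08  ]
21 [336. 183.] [0.5828 0.0493 0.08  ]
20 [325.8 184.5] [0.5785 0.0729 0.08  ]
20 [315.2 185.8] [0.5747 0.0971 0.08  ]
plane slope deg [ 0.1147854  -0.05424689] mean z 0.08162864933046438
face centre in dock [0.05657393 0.00174416] foot at x 0.00157392680445613
```

View pics/wrist10.png

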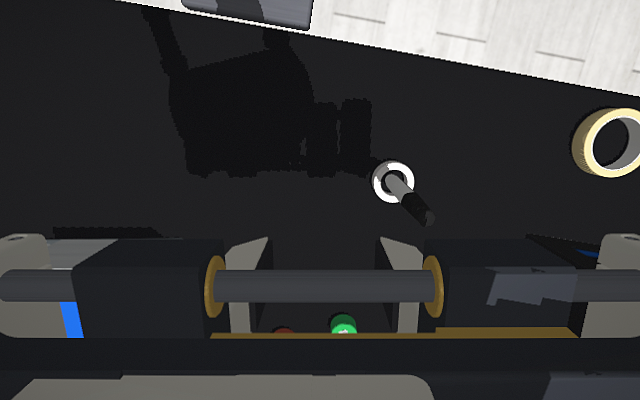

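View pics/top10.png

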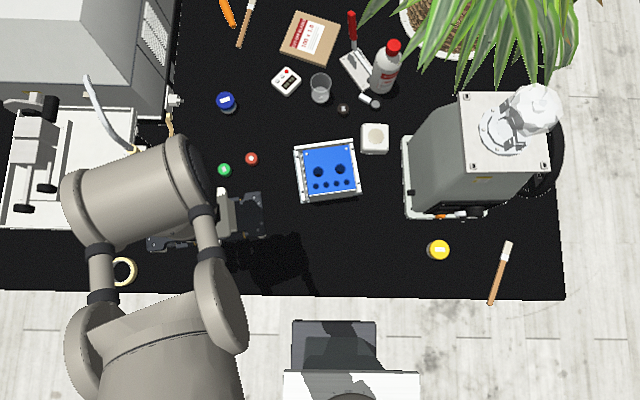

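Run:
```python
from h import *
from cell import robot
i=robot.camera_info("wrist"); z=np.load("wrist10.npz");i['R'],i['t']=z['R'],z['t']; print(-i['R'].T@i['t'])
print('ring',onplane(i,[[392.5,182.5]],.016),'tip',onplane(i,[[427,219]],.135),'white/black boundary', onplane(i,[[406,196]],.06))
X=cloud(i,z['d']);q=X[165:230,375:440].reshape(-1,3)
for a,b in((.012,.02),(.04,.06),(.06,.08),(.08,.1),(.1,.12),(.125,.14)):
    s=q[(q[:,2]>a)&(q[:,2]<b)];print(a,len(s),np.median(s,axis=0) if len(s) else '')
```

```text
[0.38908225 0.26214958 0.35889152]
ring [[0.44463633 0.34206241 0.016     ]] tip [[0.44602931 0.34291507 0.135     ]] white/black boundary [[0.44742198 0.34631449 0.06      ]]
0.012 623 [0.4398536  0.33819678 0.01718511]
0.04 101 [0.44033614 0.33702994 0.05119809]
0.06 120 [0.4407304  0.33671037 0.07048104]
0.08 145 [0.44035646 0.33666834 0.09210236]
0.1 207 [0.44087994 0.33664402 0.11001081]
0.125 353 [0.44432445 0.34050608 0.13554687]
```

```bash
python3 q.py .4455 .3435 .085 99.5
```

```text
t 12.15 [0.4581 0.2726 0.2   ] zyaw 99.49 F [-0.  -0.6  0.7] op 0.0502 q [ 0.39  0.38  1.55 -0.    1.21 -1.34]
dp [0.1149, 0.0011, 0.0721] turn [-0.01, -0.05, 0.14]
```

Call:
{"fn": "move_arm", "kwargs": {"deltas": [{"dp": [0, 0.001, 0.04], "turn": [0, 0, 0]}, {"dp": [0, 0.001, 0.072], "turn": [0, 0, 0]}, {"dp": [0.0, 0.001, 0.072], "turn": [0, 0, 0]}, {"dp": [0.0, 0.001, 0.072], "turn": [0, 0, 0]}]}}

```text
time: 12.55
tool_pos: [0.4453, 0.3431, 0.1998]
tool_rot: [-2.167, 1.569, -0.43]
contact_force: [-0.4, 0.2, -0.2]
opening: 0.0501
```

```bash
python3 q.py .4455 .3435 .085 99.5
python3 - <<'E'
from cell import robot
import cv2,numpy as np
p,d=robot.read_camera("side"); cv2.imwrite("pics/side11.png",cv2.resize(p[140:300,330:490],None,fx=4,fy=4)[:,:,::-1])
E
```

```text
t 12.55 [0.4453 0.3431 0.1998] zyaw 99.48 F [-0.4  0.2 -0.2] op 0.0501 q [ 0.52  0.43  1.46 -0.    1.25 -1.21]
dp [0.1148, -0.0001, 0.0005] turn [-0.02, -0.07, 0.1]
```

View pics/side11.png

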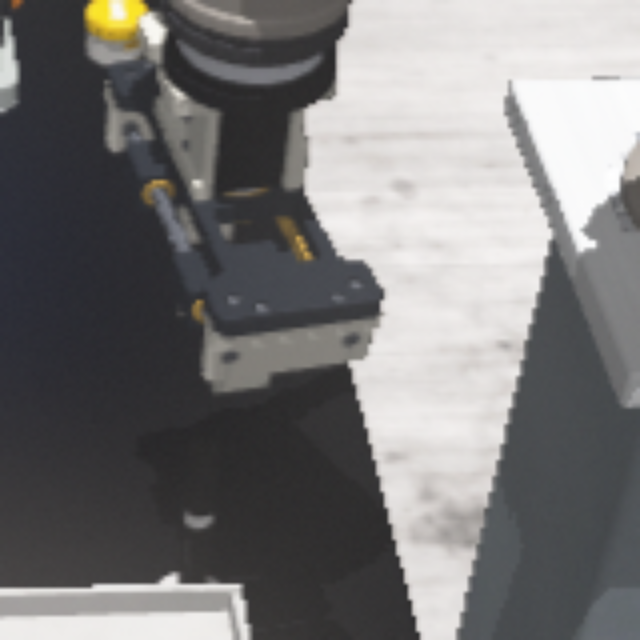

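Call:
{"fn": "move_arm", "kwargs": {"deltas": [{"dp": [0.04, 0, 0.0005], "turn": [0, 0, 0]}, {"dp": [0.075, 0, 0.0005], "turn": [0, 0, 0]}, {"dp": [0.1, 0, 0.0005], "turn": [0, 0, 0]}, {"dp": [0.115, 0, 0.0005], "turn": [0, 0, 0]}, {"dp": [0.115, 0, 0.0005], "turn": [0, 0, 0]}]}}

```text
time: 13.1
tool_pos: [0.4443, 0.3421, 0.0829]
tool_rot: [2.352, 1.567, -2.197]
contact_force: [-0.5, -0.9, -0.4]
opening: 0.0499
```

Call:
{"fn": "move_arm", "kwargs": {"deltas": [{"dp": [0, 0, 0], "turn": [0, 0, 0]}, {"dp": [0, 0, 0], "turn": [0, 0, 0]}, {"dp": [0, 0, 0], "turn": [0, 0, 0]}, {"dp": [0, 0, 0], "turn": [0, 0, 0]}, {"dp": [0, 0, 0], "turn": [0, 0, 0]}, {"dp": [0, 0, 0], "turn": [0, 0, 0]}, {"dp": [0, 0, 0], "turn": [0, 0, 0]}], "hand": 0.01, "squeeze": 10}}

```text
time: 13.8
tool_pos: [0.4451, 0.3447, 0.0854]
tool_rot: [-1.646, 1.568, 0.091]
contact_force: [0.6, 0.9, 3.3]
opening: 0.0157
```

```bash
python3 q.py .4455 .3435 .26 99.5
```

```text
t 13.8 [0.4451 0.3447 0.0854] zyaw 99.5 F [0.6 0.9 3.3] op 0.0157 q [ 0.52  0.56  1.6  -0.    0.98 -1.21]
dp [-0.1746, -0.0006, -0.0013] turn [0.0, -0.01, 0.15]
```

Call:
{"fn": "move_arm", "kwargs": {"deltas": [{"dp": [-0.01, 0, 0], "turn": [0, 0, 0]}, {"dp": [-0.025, 0, 0], "turn": [0, 0, 0]}, {"dp": [-0.05, 0, 0], "turn": [0, 0, 0]}, {"dp": [-0.09, 0, 0], "turn": [0, 0, 0]}, {"dp": [-0.13, 0, 0], "turn": [0, 0, 0]}, {"dp": [-0.135, 0, 0], "turn": [0, 0, 0]}, {"dp": [-0.135, 0, 0], "turn": [0, 0, 0]}]}}

```text
time: 14.5
tool_pos: [0.4451, 0.3447, 0.2215]
tool_rot: [-1.506, 1.566, 0.231]
contact_force: [-0.3, 0.5, -0.4]
opening: 0.0156
```

```bash
python3 q.py .6086 .0922 .22 99.5
python3 - <<'E'
from cell import robot
import cv2,numpy as np
for n in("side","wrist"):
    i=robot.camera_info(n)
    p,d=robot.read_camera(n); np.savez(n+"12.npz",p=p,d=d,R=i['R'],t=i['t'])
    cv2.imwrite(f"pics/{n}12.png",(p if n=="wrist" else cv2.resize(p[140:300,330:490],None,fx=4,fy=4))[:,:,::-1])
E
```

```text
t 14.5 [0.4451 0.3447 0.2215] zyaw 99.5 F [-0.3  0.5 -0.4] op 0.0156 q [ 0.52  0.41  1.43 -0.    1.29 -1.21]
dp [0.002, -0.1196, -0.276] turn [-0.0, 0.02, 0.26]
```

View pics/wrist12.png

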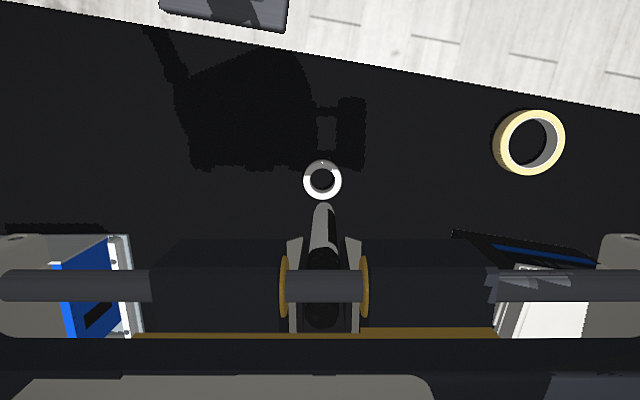

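View pics/side12.png

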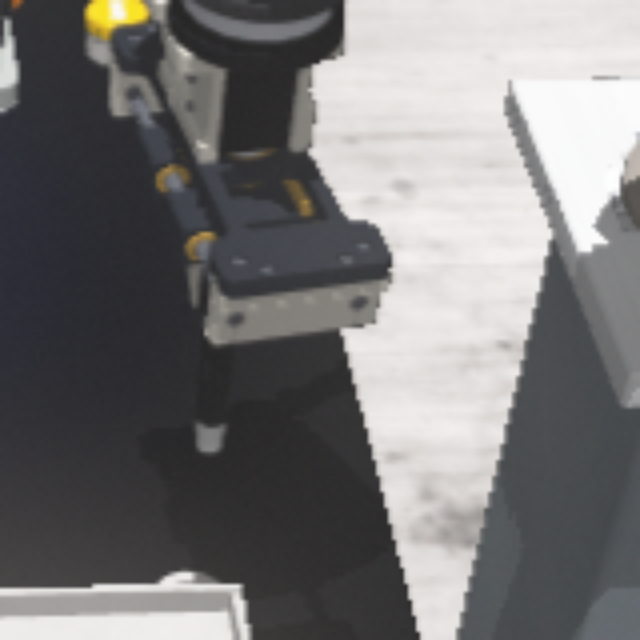

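Run:
```python
from h import *
from cell import robot
i=robot.camera_info("wrist"); z=np.load("wrist12.npz");i['R'],i['t']=z['R'],z['t']
print('bottom wrist',onplane(i,[[323,212],[323,205]],.137))
X=cloud(i,z['d']);q=X[200:262,308:338].reshape(-1,3)
for a,b in((.13,.15),(.15,.17),(.17,.19),(.19,.21)):
    s=q[(q[:,2]>a)&(q[:,2]<b)];print(a,len(s),np.median(s,axis=0) if len(s) else '')
i=robot.camera_info("side"); print('side bottom',onplane(i,[[330+209/4-.4,140+448/4-.4]],.137))
```

```text
bottom wrist [[0.44430741 0.34438215 0.137     ]
 [0.43911002 0.34350664 0.137     ]]
0.13 58 [0.43724196 0.34386499 0.1422046 ]
0.15 175 [0.43688892 0.34365563 0.16071259]
0.17 239 [0.43712087 0.34321131 0.18054786]
0.19 312 [0.43734779 0.3434841  0.20061711]
side bottom [[0.44579686 0.34641336 0.137     ]]
```

```bash
python3 q.py .609 .0923 .205 99.5
```

```text
t 14.6 [0.444  0.344  0.2189] zyaw 99.49 F [ 0.5  0.2 -0. ] op 0.0157 q [ 0.52  0.42  1.43 -0.    1.29 -1.21]
dp [0.0142, -0.1212, -0.2755] turn [-0.01, -0.09, -0.02]
```

Call:
{"fn": "move_arm", "kwargs": {"deltas": [{"dp": [0, -0.01, -0.03], "turn": [0, 0, 0]}, {"dp": [0, -0.026, -0.07], "turn": [0, 0, 0]}, {"dp": [0, -0.05, -0.115], "turn": [0, 0, 0]}, {"dp": [0, -0.07, -0.16], "turn": [0, 0, 0]}, {"dp": [0, -0.09, -0.205], "turn": [0, 0, 0]}, {"dp": [0, -0.108, -0.245], "turn": [0, 0, 0]}, {"dp": [0.0, -0.12, -0.275], "turn": [0, 0, 0]}, {"dp": [0.0, -0.12, -0.275], "turn": [0, 0, 0]}, {"dp": [0.01, -0.12, -0.275], "turn": [0, 0, 0]}, {"dp": [0.014, -0.12, -0.275], "turn": [0, 0, 0]}]}}

```text
time: 15.6
tool_pos: [0.6069, 0.0939, 0.2038]
tool_rot: [1.485, 1.568, -3.061]
contact_force: [-0.5, 0.0, -0.4]
opening: 0.0158
```

```bash
python3 q.py .609 .0923 .205 99.5
python3 - <<'E'
from cell import robot
import cv2,numpy as np
for n in("side","wrist"):
    i=robot.camera_info(n)
    p,d=robot.read_camera(n); np.savez(n+"13.npz",p=p,d=d,R=i['R'],t=i['t'])
    cv2.imwrite(f"pics/{n}13.png",(p if n=="wrist" else cv2.resize(p[100:260,230:390],None,fx=4,fy=4))[:,:,::-1])
E
python3 q.py .609 .0923 .205 99.5
```

```text
t 15.6 [0.6069 0.0939 0.2038] zyaw 99.54 F [-0.5  0.  -0.4] op 0.0158 q [ 0.03  0.53  1.3  -0.    1.32 -1.71]
dp [-0.0012, -0.0018, -0.0019] turn [0.04, 0.01, -0.14]
t 15.7 [0.607  0.0943 0.2046] zyaw 99.59 F [-0.2 -0.6  0. ] op 0.0159 q [ 0.03  0.52  1.29 -0.    1.32 -1.71]
dp [-0.0004, -0.0016, -0.0023] turn [0.09, -0.0, -0.1]
```

View pics/wrist13.png

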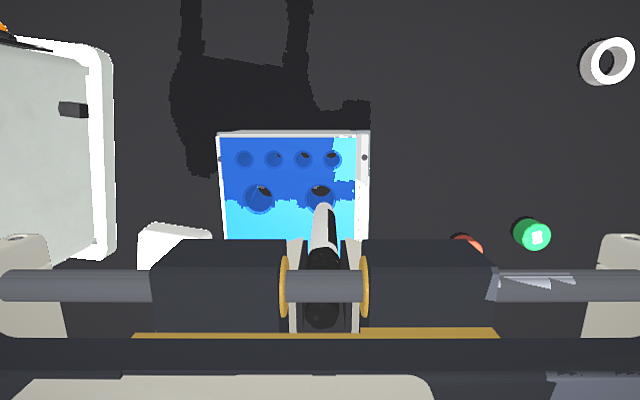

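View pics/side13.png

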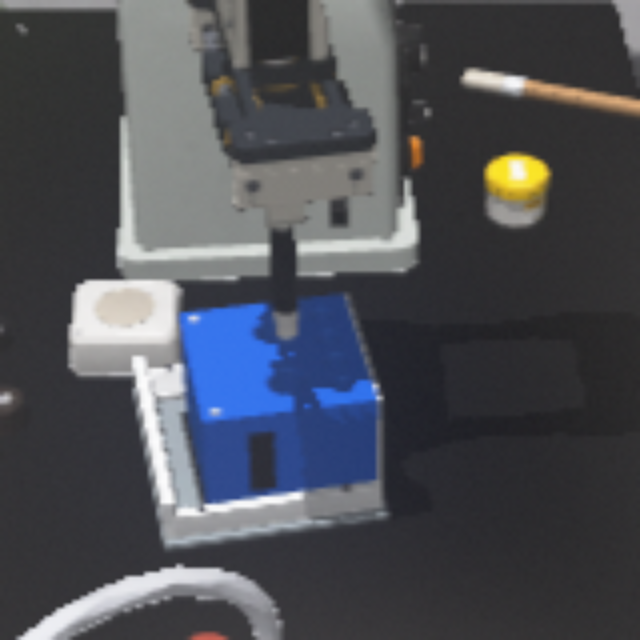

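Run:
```python
from h import *
from cell import robot
i=robot.camera_info("wrist"); z=np.load("wrist13.npz");i['R'],i['t']=z['R'],z['t']
p=z['p']; cv2.imwrite("pics/w13z.png",cv2.resize(p[125:245,210:375],None,fx=4.8,fy=4.8,interpolation=cv2.INTER_CUBIC)[:,:,::-1])
for X in([.609,.0923,.08],[.6172,.0413,.08],[.607,.0943,.08]): print(proj(i,X))
```

```text
[[320.15138482 201.43987239]]
[[258.91412826 200.90108345]]
[[322.88535144 199.55576247]]
```

View pics/w13z.png

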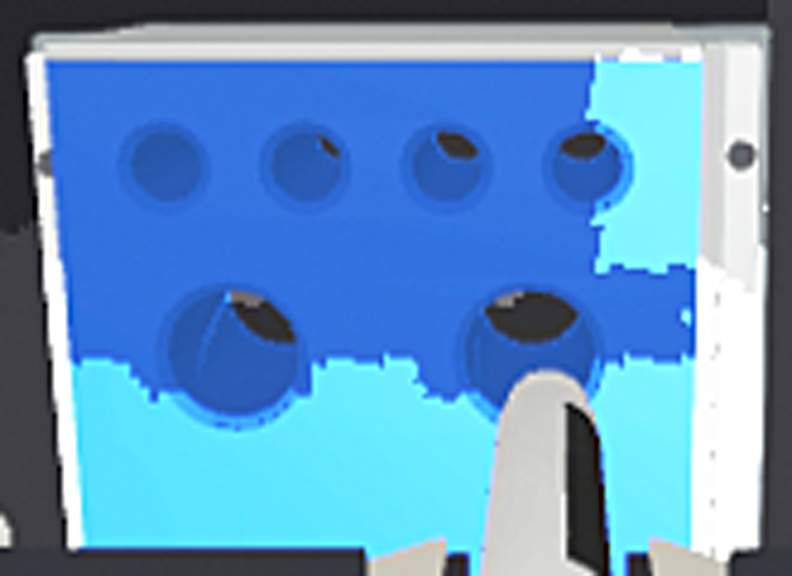

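Call:
{"fn": "move_arm", "kwargs": {"deltas": [{"dp": [0.0, -0.0008, -0.0015], "turn": [0, 0, 0]}, {"dp": [0.02, -0.0008, -0.0015], "turn": [0, 0, 0]}, {"dp": [0.032, -0.0008, -0.0015], "turn": [0, 0, 0]}, {"dp": [0.04, -0.0008, -0.0015], "turn": [0, 0, 0]}, {"dp": [0.044, -0.0008, -0.0015], "turn": [0, 0, 0]}, {"dp": [0.048, -0.0008, -0.0015], "turn": [0, 0, 0]}, {"dp": [0.052, -0.0008, -0.0015], "turn": [0, 0, 0]}]}}

```text
time: 16.4
tool_pos: [0.6099, 0.0917, 0.1545]
tool_rot: [-1.878, 1.568, -0.142]
contact_force: [0.4, -0.0, 0.2]
opening: 0.0157
```

```bash
python3 q.py .608 .0927 .107 99.5
python3 - <<'E'
from cell import robot
import cv2,numpy as np
for n in("side","wrist"):
    i=robot.camera_info(n)
    p,d=robot.read_camera(n); np.savez(n+"14.npz",p=p,d=d,R=i['R'],t=i['t'])
    cv2.imwrite(f"pics/{n}14.png",(cv2.resize(p[125:245,210:375],None,fx=4.5,fy=4.5) if n=="wrist" else cv2.resize(p[130:230,250:350],None,fx=6,fy=6))[:,:,::-1])
E
python3 q.py .608 .0927 .107 99.5
```

```text
t 16.4 [0.6099 0.0917 0.1545] zyaw 99.5 F [ 0.4 -0.   0.2] op 0.0157 q [ 0.03  0.57  1.36 -0.    1.21 -1.71]
dp [0.0475, 0.0018, 0.0014] turn [-0.0, -0.05, 0.15]
t 16.5 [0.6094 0.0916 0.154 ] zyaw 99.49 F [0.2 0.1 0.9] op 0.0162 q [ 0.03  0.57  1.36 -0.    1.21 -1.71]
dp [0.047, 0.0013, 0.0014] turn [-0.01, -0.04, 0.07]
```

View pics/wrist14.png

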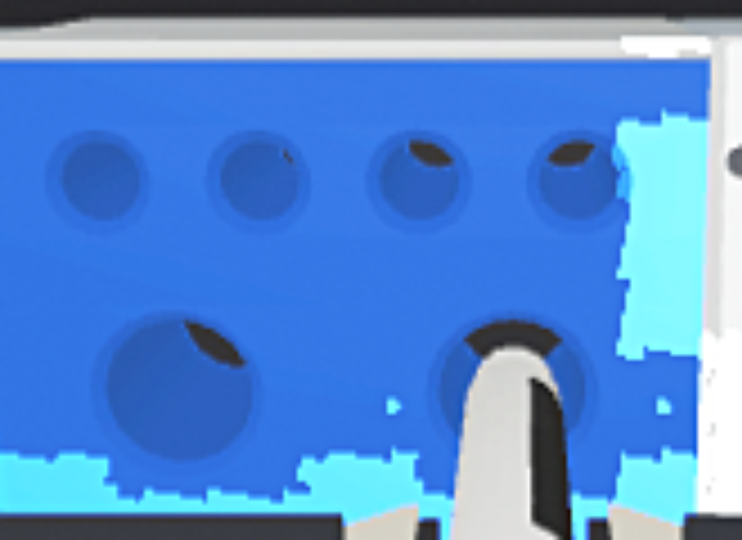

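View pics/side14.png

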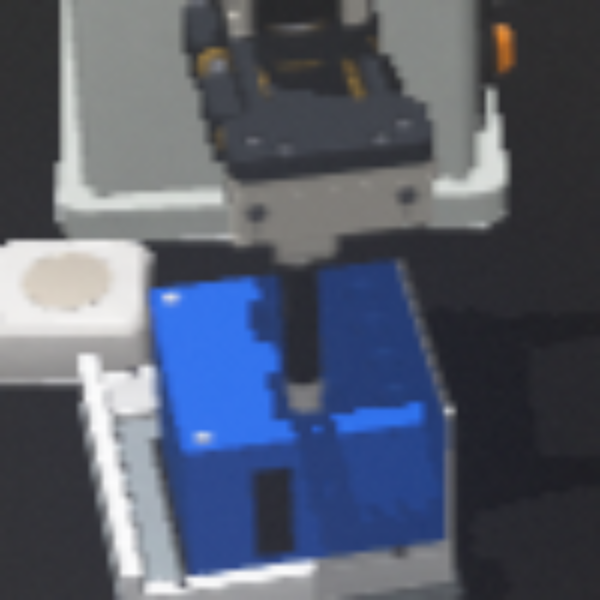

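Call:
{"fn": "move_arm", "kwargs": {"deltas": [{"dp": [0.008, 0.0008, 0.0007], "turn": [0, 0, 0]}, {"dp": [0.016, 0.0008, 0.0007], "turn": [0, 0, 0]}, {"dp": [0.024, 0.0008, 0.0007], "turn": [0, 0, 0]}, {"dp": [0.032, 0.0008, 0.0007], "turn": [0, 0, 0]}]}}

```text
time: 16.9
tool_pos: [0.6085, 0.0922, 0.1213]
tool_rot: [-2.069, 1.57, -0.333]
contact_force: [0.3, 1.0, -0.4]
opening: 0.0155
```

```bash
python3 q.py .608 .0927 .107 99.5
python3 - <<'E'
from cell import robot
import cv2,numpy as np
for n in("side",):
    p,d=robot.read_camera(n)
    cv2.imwrite(f"pics/{n}15.png",(cv2.resize(p[130:230,250:350],None,fx=6,fy=6))[:,:,::-1])
E
```

```text
t 16.9 [0.6085 0.0922 0.1213] zyaw 99.49 F [ 0.3  1.  -0.4] op 0.0155 q [ 0.03  0.6   1.41 -0.    1.14 -1.71]
dp [0.0143, 0.0004, 0.0006] turn [-0.01, -0.03, 0.06]
```

View pics/side15.png

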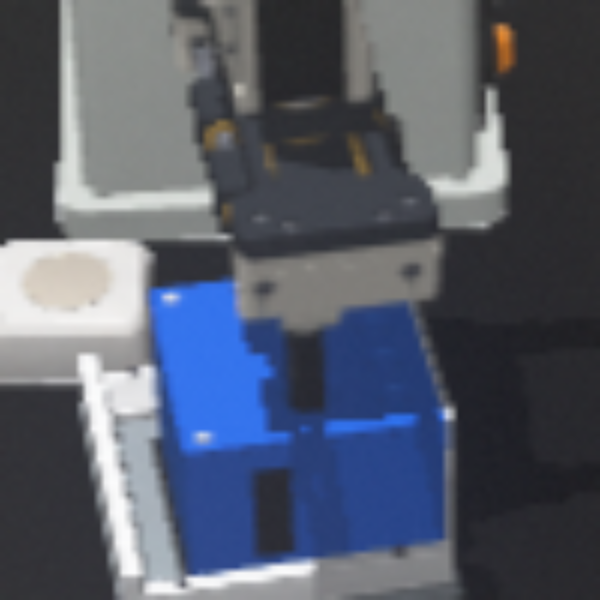

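Call:
{"fn": "move_arm", "kwargs": {"deltas": [{"dp": [0.006, 0, 0], "turn": [0, 0, 0]}, {"dp": [0.01, 0, 0], "turn": [0, 0, 0]}, {"dp": [0.0125, 0, 0], "turn": [0, 0, 0]}, {"dp": [0.014, 0, 0], "turn": [0, 0, 0]}]}}

```text
time: 17.35
tool_pos: [0.6087, 0.0922, 0.1081]
tool_rot: [-1.974, 1.569, -0.237]
contact_force: [-0.4, 0.3, -0.6]
opening: 0.016
```

```bash
python3 q.py .608 .0927 .107 99.5
```

```text
t 17.35 [0.6087 0.0922 0.1081] zyaw 99.49 F [-0.4  0.3 -0.6] op 0.016 q [ 0.03  0.61  1.42 -0.    1.11 -1.71]
dp [0.0011, 0.0006, 0.0006] turn [-0.01, -0.04, 0.09]
```

Nearly down. I'll release it, wait, and back straight up.

Call:
{"fn": "move_arm", "kwargs": {"deltas": [{"dp": [0.0005, 0, 0], "turn": [0, 0, 0]}, {"dp": [0.0005, 0, 0], "turn": [0, 0, 0]}, {"dp": [0.0005, 0, 0], "turn": [0, 0, 0]}, {"dp": [0.0005, 0, 0], "turn": [0, 0, 0]}, {"dp": [0.0005, 0, 0], "turn": [0, 0, 0]}, {"dp": [0.0005, 0, 0], "turn": [0, 0, 0]}], "hand": 0.05}}

```text
time: 17.95
tool_pos: [0.6087, 0.0922, 0.1078]
tool_rot: [-1.955, 1.569, -0.219]
contact_force: [1.1, -0.5, -0.7]
opening: 0.0495
```

Call:
{"fn": "move_arm", "kwargs": {"deltas": [{"dp": [-0.02, 0, 0], "turn": [0, 0, 0]}, {"dp": [-0.05, 0, 0], "turn": [0, 0, 0]}, {"dp": [-0.09, 0, 0], "turn": [0, 0, 0]}, {"dp": [-0.13, 0, 0], "turn": [0, 0, 0]}, {"dp": [-0.13, 0.04, 0.03], "turn": [0, 0, 0]}, {"dp": [-0.13, 0.08, 0.07], "turn": [0, 0, 0]}, {"dp": [-0.13, 0.12, 0.11], "turn": [0, 0, 0]}, {"dp": [-0.13, 0.15, 0.15], "turn": [0, 0, 0]}, {"dp": [-0.13, 0.15, 0.19], "turn": [0, 0, 0]}, {"dp": [-0.13, 0.15, 0.19], "turn": [0, 0, 0]}]}}

```text
time: 18.95
tool_pos: [0.4266, 0.2592, 0.2381]
tool_rot: [-1.035, 1.568, 0.707]
contact_force: [1.0, -0.6, -0.2]
opening: 0.0498
```

```bash
python3 q.py
python3 - <<'E'
from cell import robot
from h import *
for n in("side","top"):
    i=robot.camera_info(n)
    p,d=robot.read_camera(n); np.savez(n+"16.npz",p=p,d=d,R=i['R'],t=i['t'])
    cv2.imwrite(f"pics/{n}16.png",(cv2.resize(p[120:280,190:470],None,fx=2.8,fy=2.8) if n=="top" else cv2.resize(p[100:300,220:420],None,fx=3,fy=3))[:,:,::-1])
    X=cloud(i,d); q=X[(X[...,2]>.1)&(X[...,2]<.19)&(np.hypot(X[...,0]-.609,X[...,1]-.093)<.03)]
    print(n,len(q),q.max(0),np.median(q,axis=0))
    t=q[q[:,2]>.15]; print(len(t),np.median(t,axis=0) if len(t) else '')
E
python3 sock.py 16
```

```text
t 18.95 [0.4266 0.2592 0.2381] zyaw 99.83 F [ 1.  -0.6 -0.2] op 0.0498 q [ 0.39  0.28  1.58  0.    1.28 -1.35]
side 126 [0.6176475  0.10175556 0.16095542] [0.61134254 0.0971819  0.13031061]
25 [0.611343   0.09578086 0.15677107]
top 76 [0.6149469  0.09889669 0.16130137] [0.60600625 0.09205924 0.14099045]
29 [0.60985015 0.09079512 0.15791482]
face rect ((616.0545654296875, 67.32247161865234), (107.2821044921875, 110.28652954101562), 9.552816390991211) [[554.0, 113.0], [572.0, 4.0], [678.0, 22.0], [660.0, 131.0]]
139 [318.6 169.2] [0.6147 0.0904 0.08  ]
75 [339.7 168.7] [0.6172 0.0413 0.08  ]
20 [346.1 182. ] [0.5859 0.0259 0.08  ]
21 [336. 183.] [0.5828 0.0493 0.08  ]
21 [325.8 184.4] [0.5788 0.073  0.08  ]
20 [315.2 185.8] [0.5747 0.0971 0.08  ]
plane slope deg [ 0.12244683 -0.10060336] mean z 0.08165888080884835
face centre in dock [0.05643426 0.0017353 ] foot at x 0.001434262799659948
```

View pics/side16.png

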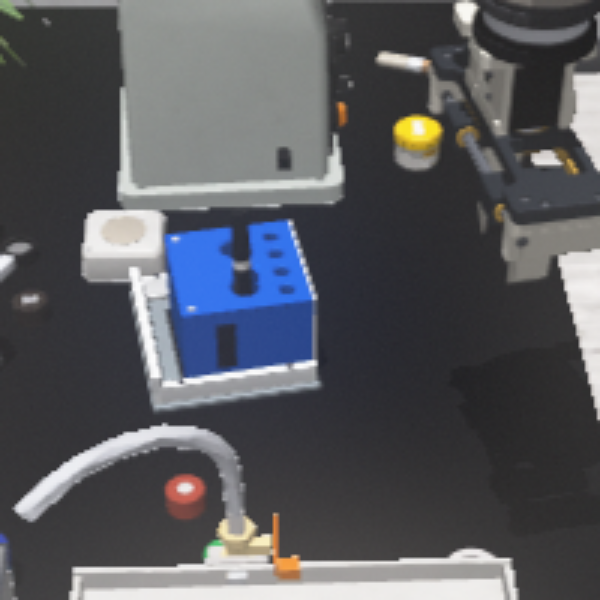

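View pics/top16.png

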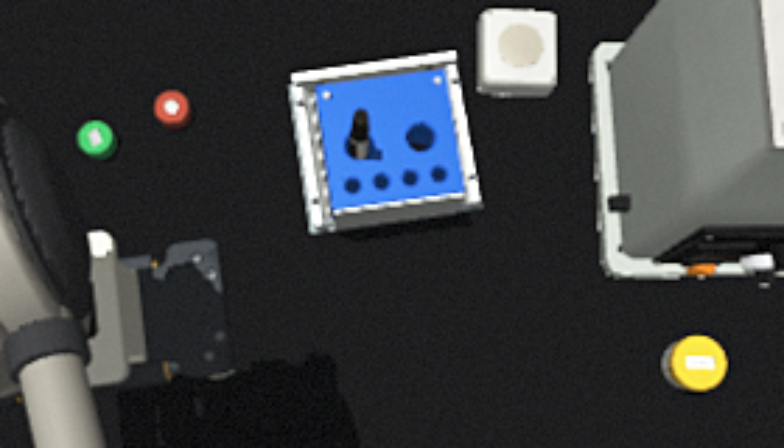

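The top picture shows the marker upright in socket a at (360,135) with its top 157–158 mm above the bench, which means it is fully seated. The rack is flat, and the jar and pucks are where they were.

Call:
{"fn": "move_arm", "kwargs": {"deltas": [{"dp": [0, 0, 0], "turn": [0, 0, 0]}, {"dp": [0, 0, 0], "turn": [0, 0, 0]}, {"dp": [0, 0, 0], "turn": [0, 0, 0]}]}}

```text
time: 19.35
tool_pos: [0.4299, 0.2538, 0.2373]
tool_rot: [-2.133, 1.569, -0.399]
contact_force: [-0.6, -0.2, -0.0]
opening: 0.0501
```

```bash
python3 -c "
from cell import robot
print(robot.observe()['time'],robot.hand_in())"
```

```text
the job is handed in; nothing more can be done
19.35 None
```

The job is done and was handed in at 19.35 s, with the arm clear of everything. The rack lies flat in the dock and the marker stands all the way down in socket_a.

I gripped the rack by its upper part, slid it along the bench 19 mm sideways and about 36 mm forward to the dock's front edge, and let go. Then I tipped it over with two spread fingers. Its foot slipped back about 16 mm as it fell, so I pushed it forward again while it lay flat, until it was flush with the front edge. You hadn't asked for that last push. The marker went from the ring into socket_a, and the ring was left standing where it was.

**Last checks:**
- **Rack:** level to about 0.1°, top face 81–82 mm above the bench against 80 mm expected. It is within 2 mm of the middle between the rails, and its foot is about 1.5 mm past the front edge.
- **Marker:** upright, top at 157–158 mm, which matches fully seated.
- **Jar and specimens:** the pictures show no change in their positions.
- **Forces:** the largest wrist reading was about 17 N, when the rack met the dock edge.

**Disagreements:** the top and side cameras differed by up to 6 mm in absolute y near the bench. They agreed to about 1 mm on where the rack was relative to the dock. The wrist view put socket_a about 2 mm from the top view, so I aimed between them, and the marker went in with no force reading above about 1 N.

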